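# Ballast and raise the notice stand

## Robot

A 6-joint arm with a two-finger parallel gripper is mounted at the origin on the work surface. World frame = base frame: x ahead of the robot, y to its left, z up, the work surface at z = 0. Lengths are in m, angles in rad, forces in N, time in s.
With the tool pointing down it reaches from about 0.4 to 0.825 m from the base axis. Payload 7 kg.
Tool frame: the origin (TCP) lies at the centre of the arm's flange, where the gripper is bolted on; the fingertips stand 178 mm ahead of it and the grasp point (between the pads) lies 159 mm ahead of it; z points along the fingers, y is the direction in which the jaws open and shut (so a half turn about z gives the same grasp; the last joint's range is limited). The gripper opens to 88 mm and grips with 3 to 60 N. Pads are 19 mm wide; open, the fingers measure 130 mm over their backs; the gripper's body (78 mm by 193 mm) begins 47 mm behind the grasp point.
Start: joints at [-0.93, 0.359, 0.012, 0, -1.224, -0.288], TCP at [0.233, -0.633, 0.405] pointing down, gripper open.
Joint ranges: [-3.07, 3.07], [-1.43, 2.12], [-1.02, 1.25], [-3.03, 1.67], [-3.05, -0], [-3.03, 3.03]. Speed limits (rad/s): [2.39, 2.39, 3.01, 3.14, 3.14, 3.14].

## Interface

Orientations are given as [roll, pitch, yaw] about the fixed x, y, z axes, in that order (R = Rz(yaw) Ry(pitch) Rx(roll)).
In Python, from station import * gives the robot as it stands.
- The arm moves only by the tool send_rows, never from a script. Its argument "motion" is a list of rows, each an object with "offset": the shift along the tool's x, y, z in cm, a list of three; "turn": the turn about the tool's z in degrees. In form: [{"offset": [x, y, z], "turn": turn}, ...]. A call has 1 to 8 rows; each row is the pose to reach, as a shift and turn from the pose commanded when the call began, along the tool's axes at that moment; what a row does not reach only later rows make up. A row lasts 1/10 s, in which the tool goes at most 50 mm and 8.59 degrees, less where a joint would pass 70% of its speed; a pose out of reach is approached as far as the arm can. A call with a gripper value outside its range is refused whole. "hand" is the opening, from -1 (shut) to 1 (fully open), set as the call begins (left out, the last holds). The fingers move at their own pace and stop on an object; "squeeze" is the grip in N (left out, the last holds). Time passes only in rows, so rows that repeat a pose let the fingers close. It gives the time, the measured TCP pose, the force and the opening at its end, in the units of the state.
- get_state(): the state, without advancing time (a new reading comes with each control period).
- grab_frame(name): name is "scene" or "top" or "wrist"; returns a dict with "frame" (420x560x3 uint8, blue, green, red), "range_z" (420x560 float32, m along the optical axis (not along the pixel's ray), 0 where there is no reading), "vertical_fov" (degrees; the focal length in pixels is half the picture's height over the tangent of half this angle, whatever the lens; pixels are square), "cx", "cy" (the principal point, pixels), "cam_to_world" (4x4, takes a point from camera to world coordinates). Camera axes: x right, y up, looking along -z (the intrinsics and any distortion apply to the point x, -y, -z); pixel columns grow to the right and rows downward; lengths in m; the calibration is good to about 2 mm. A picture is of the moment at which its call begins.
- job_done(): hands the job in, once; it reports no verdict.
The state is a dict: "t": time; "q": joint angles; "qd": joint speeds; "joint_efforts": joint torques, N m; "eef_pos": TCP position; "ee_rot": TCP orientation; "force": force on the tool from outside, world axes, zero at the start; "moment": the same for the moment, N m; "width": finger opening in m.
Only numpy, scipy, OpenCV 4.12 (cv2) and the standard library are available. Lean on these libraries where they do the work, as an engineer would, in place of code of your own. Each camera call takes 0.05 s, during which the arm holds its last target. There are 200 camera calls.

## Task

Set up the notice stand: put every ballast weight that is on the desk over a post of the stand's foot, hub up and flat on the plate, and lock each with an R-clip pushed fully home through that post's cross-hole. Only when all the weights are locked, slide the T-bar pole down over the stub until it sits on the plate and the spring button pops out through its window. Any spare clip must end up lying flat in the parts tray; do not disturb the mouse, the tape or the marker.

Things in the scene. Friction and masses are not known exactly. Their poses are not given: they have to be found in the camera images.
- foot: fixed grey steel plate of a notice stand, 180 (its x) x 290 (its y) x 8 mm, flat on the desk. Origin: centre of its underside, z up. At x = -45 mm, y = -95, 0, +95 mm stand three steel posts, 16 mm in diameter, tapered tips 72 mm above the desk. At x = +55, y = 0 stands the pole stub
- stub_base (a point): foot of the pole stub: on its axis, at the plate's top face (8 mm above the desk), axes as the foot's. The stub is an aluminium rod of diameter 24 mm, tapered top 73 mm above the desk, with a sprung button in its +x side 40 mm above the desk. The pole's origin comes here when it is fully down
- button (a joint): spring button of the stub, 7 mm wide, upper face sloped: 0 = out, 6.5 mm proud of the stub; grows to 0.0068 m when pushed in flush; 1 N to start, 3 N fully in. A tube coming down over it pushes it in, which takes about 5 to 10 N of downward push
- pole: loose lower pole piece, upright on the desk, 250 g: aluminium tube, diameter 34, bore 26, length 100 mm, with a window 11 mm wide, 24 to 40 mm above its lower end, on its +x and on its -x side. Origin: centre of the lower end; z up. Home: lower end on the plate, x parallel to the foot's x either way round (within 5 degrees), so that the button pops out through a window
- pole_bar (a point): centre of the pole's black T-bar, 109 mm above the pole's lower end; axes as the pole's: bar 18 mm (x) by 96 mm (y) by 18 mm high, on top of the tube (100 to 118 mm above the lower end); pinch it across its 18 mm
- post1_hole (a point): centre of the cross-hole of post 1, 50 mm above the desk; hole 8 x 8 mm, running along the foot's x through the 16 mm post, open at both ends; axes as the foot's
- post2_hole (a point): centre of the cross-hole of post 2, 50 mm above the desk; hole 8 x 8 mm, running along the foot's x through the 16 mm post, open at both ends; axes as the foot's
- post3_hole (a point): centre of the cross-hole of post 3, 50 mm above the desk; hole 8 x 8 mm, running along the foot's x through the 16 mm post, open at both ends; axes as the foot's
- weight1: round dark-steel ballast weight, loose, about 600 g: disc of diameter 76, 22 mm thick, with a hub of diameter 30 on it, top of the hub 36 mm above the underside; bore of diameter 18 mm right through. Origin: centre of the underside, z up. On a post it lies on the plate, the hub's top 44 mm above the desk, just below the cross-hole. May be absent (no reading)
- weight2: round dark-steel ballast weight, loose, about 600 g: disc of diameter 76, 22 mm thick, with a hub of diameter 30 on it, top of the hub 36 mm above the underside; bore of diameter 18 mm right through. Origin: centre of the underside, z up. On a post it lies on the plate, the hub's top 44 mm above the desk, just below the cross-hole. May be absent (no reading)
- weight3: round dark-steel ballast weight, loose, about 600 g: disc of diameter 76, 22 mm thick, with a hub of diameter 30 on it, top of the hub 36 mm above the underside; bore of diameter 18 mm right through. Origin: centre of the underside, z up. On a post it lies on the plate, the hub's top 44 mm above the desk, just below the cross-hole. May be absent (no reading)
- clip1: loose R-clip lying flat, 26 g: black grip block 26 (x) x 20 (y) x 20 mm high; two 5 mm wires run from its front to +x, 10 mm above its underside: the straight leg on y = 0, round tip at x = 77 mm; on the +y side the springy bent leg from y = 6, with a cup for a 16 mm shaft at x = 43 and a flared tip at x = 65, y = 14. Origin: centre of the block's underside, z up
- clip1_seat (a point): seat point of clip1: on its straight leg's axis, 43 mm ahead of the block's centre, 10 mm above its underside; axes as the clip's. Home = seat point at the hole's centre, leg through the hole, the bent leg having spread over the post's side and closed behind it: about 5 N along the clip's x. Let go, the block sags about 10 mm
- clip2: loose R-clip lying flat, 26 g: black grip block 26 (x) x 20 (y) x 20 mm high; two 5 mm wires run from its front to +x, 10 mm above its underside: the straight leg on y = 0, round tip at x = 77 mm; on the +y side the springy bent leg from y = 6, with a cup for a 16 mm shaft at x = 43 and a flared tip at x = 65, y = 14. Origin: centre of the block's underside, z up
- clip2_seat (a point): seat point of clip2: on its straight leg's axis, 43 mm ahead of the block's centre, 10 mm above its underside; axes as the clip's. Home = seat point at the hole's centre, leg through the hole, the bent leg having spread over the post's side and closed behind it: about 5 N along the clip's x. Let go, the block sags about 10 mm
- clip3: loose R-clip lying flat, 26 g: black grip block 26 (x) x 20 (y) x 20 mm high; two 5 mm wires run from its front to +x, 10 mm above its underside: the straight leg on y = 0, round tip at x = 77 mm; on the +y side the springy bent leg from y = 6, with a cup for a 16 mm shaft at x = 43 and a flared tip at x = 65, y = 14. Origin: centre of the block's underside, z up
- clip3_seat (a point): seat point of clip3: on its straight leg's axis, 43 mm ahead of the block's centre, 10 mm above its underside; axes as the clip's. Home = seat point at the hole's centre, leg through the hole, the bent leg having spread over the post's side and closed behind it: about 5 N along the clip's x. Let go, the block sags about 10 mm
- tray: fixed shallow grey tray, open on top, 130 mm (x) by 90 mm (y), 18 mm high, walls and floor 4 mm thick; origin: centre of its underside on the desk, z up; room for a spare clip, laid lengthwise along the tray's x
- mouse: black computer mouse, 105 x 60 x 26 mm, bystander; origin: centre of its underside
- tape: ring-shaped roll of green tape, diameter 60, 18 mm high, bystander; origin: centre of its underside
- marker: white marker pen, 135 mm long, 16 mm thick, bystander; origin: centre of its underside
Mind the look-alikes: they are no part of the job. What is shaped like the clip3 but purple or turquoise is not meant.

How it is judged:
By the outcome, as a careful person would: the job done as asked, in the order asked, and still so for the second after the job is handed in, with the robot touching nothing.
Of weight1, weight2, weight3 only 2 to 3 are there at a start; the rules pass over those that are not, and their reading is None.
At some moment in a run one of weight1, weight2, weight3, clip1, clip2, clip3 may be knocked a few centimetres aside while the robot is not near it.
It also fails if it takes over 200 s, if anything falls off the work surface, if the arm or the gripper's body presses on something with over 40 N, if the wrist force passes 120 N, or if a joint passes its speed limit or range.

## Working session

There is one attempt and no reset: what is moved stays moved. The work goes in short steps, Python scripts to look and compute and a tool call to move; the robot and the scene stay as the last step left them, time stands still between calls to the robot, and variables do not carry over. Pictures are saved under pics/ and viewed, about 12 in all and at most 16, crops included, and the job is handed in when it is done.

Besides the shell and the picture viewer there is one more tool, called after "Request:" as name(argument=value, ...) on one line, values as JSON. send_rows: Moves the arm, as the interface text tells. Its arguments: {"type":"object","properties":{"motion":{"type":"array"},"hand":{"type":"number"},"squeeze":{"type":"number"}},"required":["motion"]}

```bash
ls; mkdir -p pics; cat > h.py <<'E'
from station import *
import numpy as np, cv2
from scipy.spatial.transform import Rotation as R
def save(n,f): cv2.imwrite(f'pics/{n}.png',f['frame'])
def cloud(f):
    H,W=f['range_z'].shape; fl=H/2/np.tan(np.radians(f['vertical_fov'])/2)
    v,u=np.mgrid[:H,:W]; z=f['range_z']
    P=np.stack([(u-f['cx'])/fl*z,-(v-f['cy'])/fl*z,-z],-1)
    M=np.array(f['cam_to_world']); return P@M[:3,:3].T+M[:3,3]
E
python3 - <<'E'
from h import *
s=get_state();print(s)
for n in ['scene','top','wrist']:
    f=grab_frame(n);save(n+'0',f);np.savez(n+'0.npz',**{k:np.array(v) for k,v in f.items()})
    print(n,{k:v for k,v in f.items() if k not in('frame','range_z')})
a=cv2.imread('pics/scene0.png');b=cv2.imread('pics/top0.png')
E
```

```text
pics
{'t': 0.0, 'q': array([-9.29889343e-01,  3.59391368e-01,  1.10571035e-02, -3.73235877e-04,
       -1.22414714e+00, -2.88117154e-01]), 'qd': array([-0.00087063,  0.00056976, -0.00073825, -0.00130259,  0.00010403,
        0.00095321]), 'joint_efforts': array([ 1.00220059e-03, -5.82716739e+01,  2.93074644e+01,  6.99754223e+00,
        7.11113287e-03, -1.97905629e-04]), 'eef_pos': array([ 0.23316316, -0.63323006,  0.40371463]), 'ee_rot': array([ 3.13987732e+00, -1.42457834e-04, -2.78892980e+00]), 'force': array([ 0.27949091, -0.25778772,  0.25730908]), 'moment': array([ 0.01419498, -0.03116695,  0.03359551]), 'width': 0.0877237671475208}
scene {'vertical_fov': 55.890090073938204, 'cx': 275.3044087802974, 'cy': 215.22297458298613, 'cam_to_world': array([[-0.76072046, -0.38900842,  0.51959295,  1.1435769 ],
       [ 0.64893043, -0.4386488 ,  0.62167236,  0.69746583],
       [-0.01391696,  0.81009856,  0.58612852,  0.75619501],
       [ 0.        ,  0.        ,  0.        ,  1.        ]])}
top {'vertical_fov': 56.4659344934535, 'cx': 279.2548034929666, 'cy': 205.42355204984526, 'cam_to_world': array([[ 0.02049254,  0.99075116, -0.13413502,  0.41484287],
       [-0.99972332,  0.01875635, -0.01419458,  0.00815683],
       [-0.01154742,  0.13438879,  0.9908614 ,  1.01944192],
       [ 0.        ,  0.        ,  0.        ,  1.        ]])}
wrist {'vertical_fov': 59.04070844203598, 'cx': 275.8171255676187, 'cy': 203.19160096064002, 'cam_to_world': array([[-0.34602374, -0.90655213, -0.24172465,  0.16807809],
       [ 0.93822415, -0.33386502, -0.09093729, -0.65854852],
       [ 0.00173599, -0.25825836,  0.96607433,  0.38447011],
       [ 0.        ,  0.        ,  0.        ,  1.        ]])}
```

View pics/top0.png

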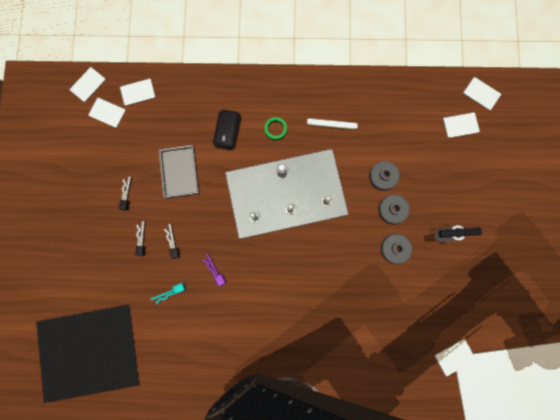

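View pics/scene0.png

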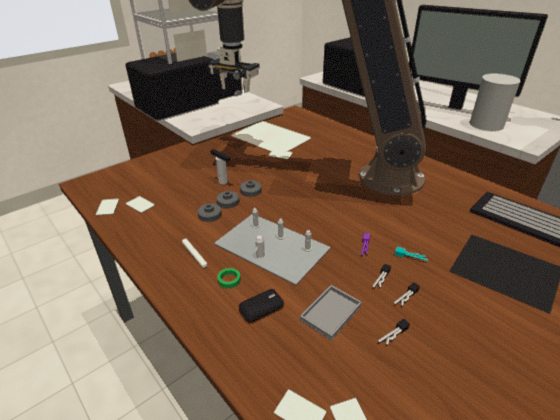

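Top view: three weights at (385,175), (395,209), (397,249), and foot centre at about (287,195). The pole is at (458,232) and the tray at (179,171). There are three black clips, at (125,193), (140,240) and (172,243). The turquoise clip at (168,292) and the purple one at (214,270) are decoys. With all three weights present, no clip is spare.

```bash
python3 - <<'E'
from h import *
f=dict(np.load('top0.npz'));P=cloud(f);im=f['frame'].astype(int)
hsv=cv2.cvtColor(f['frame'],cv2.COLOR_BGR2HSV)
print('desk z',np.median(P[300:330,20:35,2]),np.median(P[100:130,420:440,2]),np.median(P[260:290,230:280,2]))
# foot: grey bright
m=((hsv[...,1]<60)&(hsv[...,2]>110)).astype(np.uint8)
n,l,st,c=cv2.connectedComponentsWithStats(m)
for i in range(1,n):
    if st[i,4]>300:
        p=P[l==i];r=cv2.minAreaRect(p[:,:2].astype(np.float32)*1000)
        print('grey',st[i],np.round(c[i]),r,np.median(p[:,2]))
def win(u,v,r=22,zmin=.006,zmax=.2):
    q=P[v-r:v+r,u-r:u+r].reshape(-1,3);return q[(q[:,2]>zmin)&(q[:,2]<zmax)]
for u,v in [(385,175),(395,209),(397,249)]:
    q=win(u,v,20);d=q[q[:,2]>.012];d=d[d[:,2]<.03];h=q[q[:,2]>.03]
    print('weight',cv2.minEnclosingCircle((d[:,:2]*1000).astype(np.float32)),np.round(h.mean(0)*1000),np.round(h.max(0)*1000))
for u,v in [(282,170),(254,217),(290,209),(327,200)]:
    q=win(u,v,14,.04);print('post',len(q),np.round(q.mean(0)*1000,1),q[:,2].max(), np.round(q[q[:,2]>q[:,2].max()-.012].mean(0)*1000,1))
q=win(458,232,26,.09);print('bar',len(q),cv2.minAreaRect((q[:,:2]*1000).astype(np.float32)),np.median(q[:,2]))
for u,v in [(125,193),(140,240),(172,243)]:
    q=win(u,v,24,.012,.04);print('clip',len(q),cv2.minAreaRect((q[:,:2]*1000).astype(np.float32)),np.median(q[:,2]))
    w=hsv[v-24:v+24,u-24:u+24];b=(w[...,2]<45);q=P[v-24:v+24,u-24:u+24][b];q=q[q[:,2]>.01];print('  black',len(q),np.round(q.mean(0)*1000,1))
    g=(w[...,1]<70)&(w[...,2]>90);q=P[v-24:v+24,u-24:u+24][g];print('  wire',len(q),np.round(q.mean(0)*1000,1))
b=f['frame']
def crop(u0,u1,v0,v1): return cv2.resize(b[v0:v1,u0:u1],None,fx=4,fy=4,interpolation=cv2.INTER_CUBIC)
cv2.imwrite('pics/crop1.png',crop(100,290,140,290))
E
```

```text
desk z 0.0004379021424720797 -0.0002801613396455904 4.0519807631533844e-05
grey [    0     0   560    81 36033] [284.  32.] ((1049.06201171875, 57.18408203125), (1269.51904296875, 2761.957275390625), 0.6843609809875488) -0.750027456029958
grey [ 70  67  36  35 641] [87. 84.] ((667.0108642578125, 288.93408203125), (753.3050537109375, 88.40091705322266), 51.65951919555664) 0.0030516813168743884
grey [463  77  38  33 674] [482.  93.] ((638.6878662109375, -286.2608642578125), (95.6258316040039, 733.491455078125), 44.67343521118164) 0.0023832576793632043
grey [120  78  35  28 654] [137.  92.] ((638.5604858398438, 245.5586395263672), (644.9386596679688, 98.44184875488281), 38.021305084228516) 0.003008202691801687
grey [ 89  98  36  30 654] [107. 112.] ((636.5082397460938, 263.77032470703125), (672.9694213867188, 70.76351928710938), 55.07115936279297) 0.0033232622033266823
grey [443 112  37  26 692] [461. 125.] ((629.0646362304688, -234.94552612304688), (83.46595764160156, 642.6444702148438), 33.98640060424805) 0.002417134334211646
grey [307 118  51  11 334] [332. 123.] ((625.3555908203125,
[... 1210 characters left out ...]
92 ((483.4683532714844, -396.41253662109375), (94.37722778320312, 30.838010787963867), 89.5198974609375) 0.11676196550083706
clip 128 ((576.2888793945312, 427.11322021484375), (20.545896530151367, 86.66127014160156), 87.08250427246094) 0.0177206215330723
  black 27 [544.6 421.7  17.9]
  wire 130 [588.7 425.6  16.6]
clip 136 ((459.7875671386719, 378.6024475097656), (87.64265441894531, 20.37799835205078), 1.537636160850525) 0.018367541605240012
  black 24 [428.5 368.9  16.4]
  wire 144 [471.4 379.7  15. ]
clip 129 ((453.2960205078125, 298.2513732910156), (88.94410705566406, 20.398717880249023), 18.46723175048828) 0.01795961578458405
  black 15 [425.  280.2  17.6]
  wire 139 [464.8 301.8  15.8]
```

View pics/crop1.png

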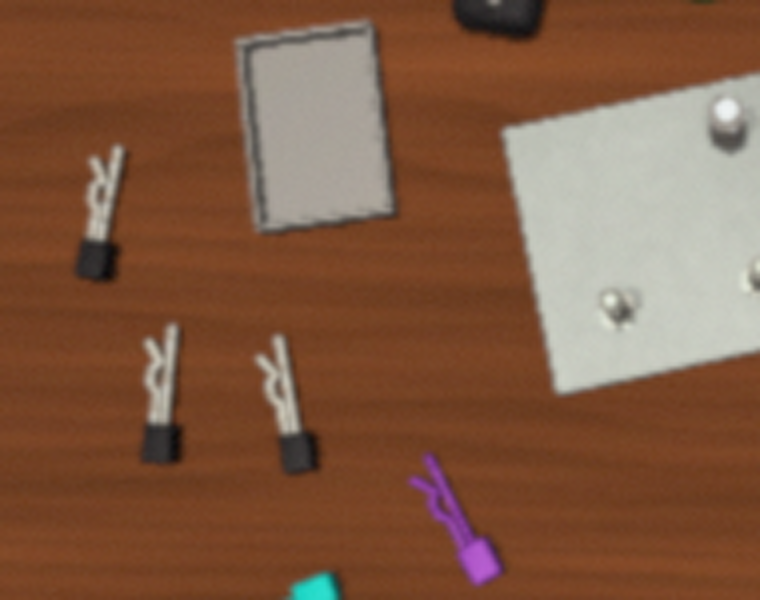

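The crop shows three black-block clips: (95,260), (160,443) and (297,452) in crop pixels. Those are the ones meant, since the purple and turquoise ones don't fit the description. Next I'll go above the weights for a closer look.

```bash
cat >> h.py <<'E'
def go(x,y,z,yaw):
    """tool-frame offset (cm) and turn (deg) from measured pose to TCP target (mm, deg)"""
    s=get_state();p=s['eef_pos']*1000;M=R.from_euler('xyz',s['ee_rot'])
    Rm=M.as_matrix();w=s['ee_rot'][2]
    d=Rm.T@(np.array([x,y,z])-p)/10
    t=-(yaw-np.degrees(w));t=(t+180)%360-180
    print('tcp',np.round(p,1),'yaw',round(np.degrees(w),2),'rp',np.round(np.degrees(s['ee_rot'][:2]),2),'t',round(s['t'],2),'width',round(s['width'],4),'F',np.round(s['force'],1))
    print('offset cm',np.round(d,2),'turn',round(t,2),'| half-turn',round((t+360)%360-180,2))
E
python3 -c "
from h import *
go(540,-262,420,-166.4)"
```

```text
tcp [ 233.2 -633.3  403.9] yaw -159.79 rp [ 1.7992e+02 -1.0000e-02] t 0.15 width 0.0878 F [-0.  -0.1 -0.1]
offset cm [-41.62  24.25  -1.58] turn 6.61 | half-turn -173.39
```

Request:
send_rows(motion=[{"offset":[-5,3,-0.2],"turn":1},{"offset":[-10,6,-0.4],"turn":2},{"offset":[-14,8.3,-0.6],"turn":3},{"offset":[-18,10.5,-0.8],"turn":4},{"offset":[-22,13,-1],"turn":5},{"offset":[-26,15.2,-1.2],"turn":6},{"offset":[-30,17.5,-1.6],"turn":6.6},{"offset":[-34,20,-1.6],"turn":6.6}], hand=0.2)

```text
t: 0.95
eef_pos: [0.4843, -0.3265, 0.4212]
ee_rot: [-3.141, 0.001, -2.904]
force: [1.0, -0.8, 0.5]
width: 0.053
```

```bash
python3 - <<'E'
from h import *
go(548,-268,400,-166.4)
E
```

```text
tcp [ 484.3 -326.5  421.2] yaw -166.39 rp [-1.7997e+02  4.0000e-02] t 0.95 width 0.053 F [ 1.  -0.8  0.5]
offset cm [-7.57  4.19  2.12] turn 0.01 | half-turn -179.99
```

Request:
send_rows(motion=[{"offset":[-4,2.1,1],"turn":0},{"offset":[-7.6,4.2,2.1],"turn":0},{"offset":[-7.6,4.2,2.1],"turn":0},{"offset":[-7.6,4.2,2.1],"turn":0}])

```text
t: 1.35
eef_pos: [0.5477, -0.2686, 0.3988]
ee_rot: [3.141, -0.002, -2.902]
force: [-0.7, -0.4, -0.1]
width: 0.0526
```

```bash
cat >> h.py <<'E'
def rings(P,zlo=.030,zhi=.045,amin=60,rng=None):
    m=((P[...,2]>zlo)&(P[...,2]<zhi)).astype(np.uint8)
    n,l,st,c=cv2.connectedComponentsWithStats(m);o=[]
    for i in range(1,n):
        if st[i,4]<amin: continue
        q=P[l==i];cc,r=cv2.minEnclosingCircle((q[:,:2]*1000).astype(np.float32))
        o.append((np.round(c[i]),st[i,4],np.round(cc,1),round(r,1),np.round(np.median(q,0)*1000,1)))
    return o
E
python3 - <<'E'
from h import *
f=grab_frame('wrist');save('w1',f);P=cloud(f);np.savez('w1.npz',**{k:np.array(v) for k,v in f.items()})
for o in rings(P):print(o)
print('discs')
for o in rings(P,.012,.028,200):print(o)
E
```

```text
(array([294.,  67.]), np.int32(727), array([ 445.5, -277.9]), 15.5, array([ 444.9, -278. ,   36.6]))
(array([272., 179.]), np.int32(609), array([ 547.1, -273.5]), 15.5, array([ 546.9, -273.4,   36.5]))
(array([535., 234.]), np.int32(157), array([539.3,  -8.3]), 7.1, array([538.6, -12.2,  37.8]))
(array([274., 261.]), np.int32(325), array([ 634.5, -250.3]), 15.3, array([ 626.5, -253.4,   36.4]))
discs
(array([293.,  68.]), np.int32(4626), array([ 445.4, -277.8]), 37.9, array([ 445. , -278.5,   22.6]))
(array([272., 174.]), np.int32(3740), array([ 547.2, -273.3]), 38.1, array([ 543.1, -274.3,   22.5]))
(array([274., 248.]), np.int32(2198), array([ 634.4, -250.2]), 37.9, array([ 618.7, -256.3,   22.5]))
```

View pics/w1.png

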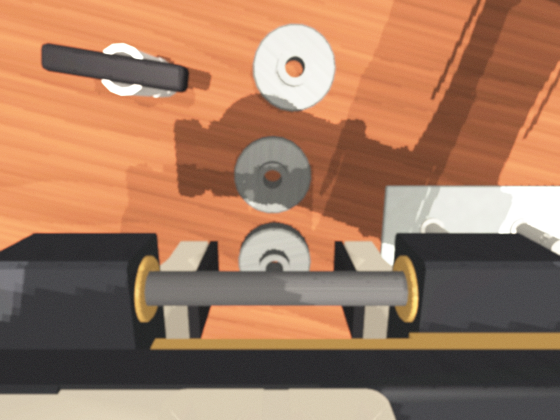

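The wrist view shows hubs at (294,67), (272,179) and (274,261), the pole top at about (120,70), and the plate at right. It agrees with the top camera within 2 mm. I'll grasp the middle weight (547,-273) by its hub.

```bash
python3 -c "
from h import *
go(547,-273.4,205,-166.4)"
```

```text
tcp [ 547.2 -269.4  399.3] yaw -166.34 rp [ 1.7999e+02 -5.0000e-02] t 1.4 width 0.0527 F [-0.1 -0.5  0.1]
offset cm [ 0.09 -0.39 19.43] turn 0.06 | half-turn -179.94
```

Request:
send_rows(motion=[{"offset":[0.1,-0.4,5],"turn":0},{"offset":[0.1,-0.4,10],"turn":0},{"offset":[0.1,-0.4,14.5],"turn":0},{"offset":[0.1,-0.4,17.5],"turn":0},{"offset":[0.1,-0.4,19.4],"turn":0},{"offset":[0.1,-0.4,19.4],"turn":0}])

```text
t: 2.0
eef_pos: [0.5453, -0.2746, 0.2032]
ee_rot: [3.139, -0.004, -2.906]
force: [-0.4, 0.2, -1.4]
width: 0.0527
```

Request:
send_rows(motion=[{"offset":[0,0,0],"turn":0},{"offset":[0,0,0],"turn":0},{"offset":[0,0,0],"turn":0},{"offset":[0,0,0],"turn":0},{"offset":[0,0,0],"turn":0},{"offset":[0,0,0],"turn":0}], hand=-0.6, squeeze=40)

```text
t: 2.6
eef_pos: [0.5473, -0.2734, 0.2072]
ee_rot: [-3.141, 0.002, -2.904]
force: [-2.1, 1.7, 4.4]
width: 0.0292
```

```bash
python3 -c "
from h import *
go(600,-40,340,-166.4)"
```

```text
tcp [ 547.3 -273.4  207.2] yaw -166.38 rp [-1.7997e+02  1.0000e-01] t 2.6 width 0.0292 F [-2.1  1.7  4.4]
offset cm [-10.64  21.44 -13.27] turn 0.02 | half-turn -179.98
```

Request:
send_rows(motion=[{"offset":[0,0,-4],"turn":0},{"offset":[0,0,-8.5],"turn":0},{"offset":[-1,2,-12.5],"turn":0},{"offset":[-3,6,-13.3],"turn":0},{"offset":[-5,10.4,-13.3],"turn":0},{"offset":[-7,14.7,-13.3],"turn":0},{"offset":[-9,18.6,-13.3],"turn":0},{"offset":[-10.6,21.4,-13.3],"turn":0}])

```text
t: 3.4
eef_pos: [0.5993, -0.0381, 0.3387]
ee_rot: [3.141, -0.0, -2.903]
force: [0.1, 0.3, -5.2]
width: 0.0289
```

Request:
send_rows(motion=[{"offset":[0,0,0],"turn":0},{"offset":[0,0,0],"turn":0}])

```text
t: 3.6
eef_pos: [0.5993, -0.0398, 0.3383]
ee_rot: [3.141, -0.001, -2.902]
force: [0.5, -0.2, -6.0]
width: 0.0287
```

```bash
python3 - <<'E'
from h import *
f=grab_frame('wrist');save('w2',f);P=cloud(f);np.savez('w2.npz',**{k:np.array(v) for k,v in f.items()})
go(563,-97,300,-166.4)
for a,b in [(.05,.08),(.066,.08),(.022,.04)]:
    print(a,b)
    for o in rings(P,a,b,25):print(o)
print('wide')
E
```

```text
tcp [599.2 -40.6 338.4] yaw -166.36 rp [ 1.7998e+02 -6.0000e-02] t 3.65 width 0.0289 F [-1.1 -1.2 -5.7]
offset cm [ 4.84 -4.63  3.84] turn 0.04 | half-turn -179.96
0.05 0.08
(array([209., 137.]), np.int32(505), array([563.8, -97.1]), 8.3, array([562.7, -95.8,  68.5]))
(array([346., 137.]), np.int32(510), array([541.5,  -5.3]), 8.3, array([541.3,  -7.2,  68.4]))
(array([483., 137.]), np.int32(672), array([518.9,  86.6]), 8.5, array([519.6,  82.8,  66.7]))
0.066 0.08
(array([207., 138.]), np.int32(357), array([563.8, -96.9]), 7.5, array([563.3, -96.6,  70.5]))
(array([489., 138.]), np.int32(361), array([518.9,  86.7]), 7.6, array([519.4,  84.6,  70.5]))
(array([348., 138.]), np.int32(357), array([541.7,  -5.3]), 7.5, array([541.4,  -6.1,  70.4]))
0.022 0.04
(array([222., 130.]), np.int32(68), array([562.5, -95.5]), 7.6, array([559. , -91.3,  31. ]))
(array([331., 130.]), np.int32(72), array([541.3,  -7.4]), 7.6, array([540.2, -12.2,  31. ]))
(array([455., 133.]), np.int32(224), array([519.3,  86.2]), 7.9, array([519.9,  80.3,  31.1]))
(array([ 26., 175.]), np.int32(3705), array([ 635.1, -248.9]), 37.2, array([ 631.1, -238.5,   23. ]))
wide
```

View pics/w2.png

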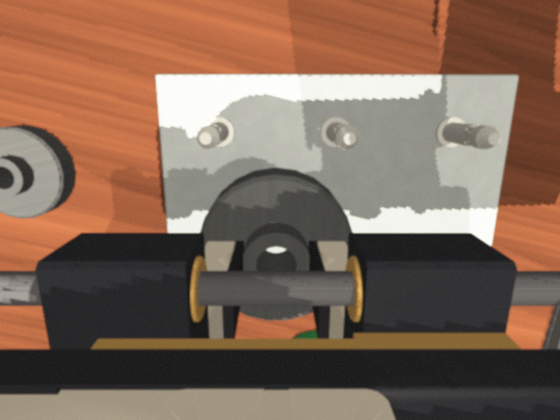

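```bash
python3 - <<'E'
from h import *
from scipy.optimize import least_squares
f=dict(np.load('w2.npz'));P=cloud(f)*1000
s=get_state();T=s['eef_pos']*1000
m=(abs(P[...,2]-157)<9);m[:150]=0;m[240:]=0;m[:,:190]=0;m[:,370:]=0
print(m.sum(),np.median(P[m],0))
c,_=cv2.findContours(m.astype(np.uint8),0,1);c=max(c,key=len)[:,0]
q=np.array([P[v,u] for u,v in c if v<232]);
r=least_squares(lambda a:np.hypot(q[:,0]-a[0],q[:,1]-a[1])-38,[600,-40],loss='soft_l1')
print(r.x,np.abs(r.fun).mean(),T, R.from_euler('xyz',s['ee_rot']).as_matrix().T[:2,:2]@(r.x-T[:2]))
go(563.8,-97,300,-166.3)
E
```

```text
7490 [578.36898081 -47.21899538 153.68548622]
[599.23694977 -41.10926516] 1.5309782570029953 [599.20219476 -40.58516392 338.37301285] [ 0.08985239 -0.51750996]
tcp [599.2 -40.6 338.4] yaw -166.36 rp [ 1.7998e+02 -6.0000e-02] t 3.65 width 0.0289 F [-1.1 -1.2 -5.7]
offset cm [ 4.77 -4.65  3.84] turn -0.06 | half-turn 179.94
```

Request:
send_rows(motion=[{"offset":[2.4,-2.3,0],"turn":0},{"offset":[4.77,-4.65,1.5],"turn":0},{"offset":[4.77,-4.65,4],"turn":0},{"offset":[4.77,-4.65,5.5],"turn":0},{"offset":[4.77,-4.65,6.5],"turn":0},{"offset":[4.77,-4.65,7.5],"turn":0},{"offset":[4.77,-4.65,8.5],"turn":0},{"offset":[4.77,-4.65,9],"turn":0}])

```text
t: 4.45
eef_pos: [0.5643, -0.0971, 0.2484]
ee_rot: [3.141, 0.0, -2.904]
force: [-1.4, 4.6, -3.4]
width: 0.029
```

```bash
python3 -c "
from h import *
go(563.8,-97,218,-166.3)"
```

```text
tcp [564.3 -97.1 248.4] yaw -166.41 rp [1.7997e+02 1.0000e-02] t 4.45 width 0.029 F [-1.4  4.6 -3.4]
offset cm [0.05 0.02 3.04] turn -0.11 | half-turn 179.89
```

Request:
send_rows(motion=[{"offset":[0,0,1],"turn":0},{"offset":[0,0,2],"turn":0},{"offset":[0,0,3.1],"turn":0},{"offset":[0,0,3.2],"turn":0},{"offset":[0,0,3.2],"turn":0}])

```text
t: 4.95
eef_pos: [0.5643, -0.0971, 0.2161]
ee_rot: [3.141, -0.001, -2.904]
force: [0.5, 4.9, -8.1]
width: 0.029
```

Request:
send_rows(motion=[{"offset":[0,0,0],"turn":0},{"offset":[0,0,0],"turn":0},{"offset":[0,0,0],"turn":0},{"offset":[0,0,-4],"turn":0},{"offset":[0,0,-8],"turn":0},{"offset":[0,0,-12],"turn":0},{"offset":[0,0,-12],"turn":0}], hand=0.2)

```text
t: 5.65
eef_pos: [0.5662, -0.0975, 0.3437]
ee_rot: [-3.139, 0.011, -2.903]
force: [0.5, 0.8, -0.8]
width: 0.0526
```

```bash
python3 -c "
from h import *
P=cloud(grab_frame('top'))
for o in rings(P,.012,.028,60):print(o)
print()
for o in rings(P,.033,.048,15):print(o)
go(634.8,-249.5,340,-166.3)"
```

```text
(array([228., 116.]), np.int32(213), array([780. , 162.4]), 32.3, array([786.7, 165.1,  24.9]))
(array([396., 178.]), np.int32(87), array([ 627.6, -278.8]), 22.0, array([ 629.5, -277.8,   22.2]))
(array([123., 203.]), np.int32(99), array([558.7, 428.7]), 26.3, array([546.5, 426.9,  18.7]))
(array([396., 249.]), np.int32(597), array([ 445.9, -277.5]), 38.2, array([ 445. , -273.1,   21.5]))
(array([140., 248.]), np.int32(107), array([439.9, 377.2]), 25.0, array([431.2, 377.4,  18.8]))
(array([311., 402.]), np.int32(535), array([ 74.5, -69. ]), 59.0, array([ 72.9, -66.6,  14.5]))

(array([330., 204.]), np.int32(20), array([ 554.8, -103.3]), 11.0, array([ 554.8, -105.5,   42.1]))
(array([399., 249.]), np.int32(82), array([ 446. , -277.7]), 15.6, array([ 445.3, -277.8,   35.7]))
(array([301., 403.]), np.int32(47), array([ 81.8, -39. ]), 15.9, array([ 74.9, -39.1,  39.3]))
(array([309., 414.]), np.int32(33), array([ 52.4, -58. ]), 13.9, array([ 53.2, -58.1,  40. ]))
tcp [565.2 -97.5 340.8] yaw -166.37 rp [-179.91    0.44] t 5.7 width 0.0528 F [-0.5 -0.1 -0. ]
offset cm [ -3.18 -16.42   0.13] turn -0.07 | half-turn 179.93
```

Request:
send_rows(motion=[{"offset":[-0.8,-4.5,-1],"turn":0},{"offset":[-1.6,-9,-2],"turn":0},{"offset":[-2.4,-13,-2],"turn":0},{"offset":[-3.2,-16.5,-2],"turn":0},{"offset":[-3.2,-16.5,-2],"turn":0},{"offset":[-3.2,-16.5,-2],"turn":0}])

```text
t: 6.3
eef_pos: [0.634, -0.251, 0.3553]
ee_rot: [3.141, -0.002, -2.906]
force: [-0.4, 0.3, -0.0]
width: 0.0526
```

```bash
python3 -c "
from h import *
P=cloud(grab_frame('wrist'))
for o in rings(P,.012,.048,100):print(o)
for o in rings(P,.033,.048,60):print(o)
go(634.8,-250,205,-166.3)"
```

```text
(array([471., 148.]), np.int32(6559), array([563.5, -98.6]), 38.2, array([ 562. , -108. ,   30.7]))
(array([278., 188.]), np.int32(5596), array([ 635.5, -250. ]), 38.0, array([ 632.5, -250.8,   22.7]))
(array([328., 334.]), np.int32(328), array([ 768.1, -162.8]), 18.6, array([ 766.2, -168.1,   15.5]))
(array([479., 151.]), np.int32(1017), array([563.9, -98.8]), 15.8, array([ 563. , -105.4,   44.4]))
(array([278., 193.]), np.int32(753), array([ 635.4, -250.1]), 15.6, array([ 635. , -250.2,   36.6]))
tcp [ 633.9 -250.2  355.7] yaw -166.44 rp [ 1.7997e+02 -7.0000e-02] t 6.35 width 0.0526 F [-0.   1.  -0.2]
offset cm [-1.100e-01 -1.000e-02  1.507e+01] turn -0.14 | half-turn 179.86
```

Weight 1 is flat on post 1, with its hub top at 44 mm. Next I'll grasp the second weight at (635.3,-250).

Request:
send_rows(motion=[{"offset":[-0.13,0,5],"turn":0},{"offset":[-0.13,0,10],"turn":0},{"offset":[-0.13,0,13],"turn":0},{"offset":[-0.13,0,15],"turn":0},{"offset":[-0.13,0,15],"turn":0},{"offset":[-0.13,0,15],"turn":0}])

```text
t: 6.95
eef_pos: [0.6358, -0.2489, 0.2074]
ee_rot: [-3.141, 0.0, -2.903]
force: [-0.4, 0.5, 0.2]
width: 0.0528
```

Request:
send_rows(motion=[{"offset":[0,0,0],"turn":0},{"offset":[0,0,0],"turn":0},{"offset":[0,0,0],"turn":0},{"offset":[0,0,0],"turn":0},{"offset":[0,0,0],"turn":0},{"offset":[0,0,-3],"turn":0},{"offset":[0,0,-7],"turn":0},{"offset":[0,0,-11],"turn":0}], hand=-0.6)

```text
t: 7.75
eef_pos: [0.6347, -0.2496, 0.3162]
ee_rot: [3.14, -0.003, -2.905]
force: [1.4, -0.7, -5.4]
width: 0.0292
```

```bash
python3 -c "
from h import *
go(541.7,-5.3,320,-166.3)"
```

```text
tcp [ 634.7 -249.6  316.2] yaw -166.42 rp [179.89  -0.18] t 7.75 width 0.0292 F [ 1.4 -0.7 -5.4]
offset cm [ 3.31 25.93 -0.32] turn -0.12 | half-turn 179.88
```

Request:
send_rows(motion=[{"offset":[0.6,4.5,-0.3],"turn":0},{"offset":[1.2,9,-0.3],"turn":0},{"offset":[1.8,13.5,-0.3],"turn":0},{"offset":[2.4,18,-0.3],"turn":0},{"offset":[3,22.5,-0.3],"turn":0},{"offset":[3.3,25.9,-0.3],"turn":0},{"offset":[3.3,25.9,0],"turn":0},{"offset":[3.3,25.9,0],"turn":0}])

```text
t: 8.55
eef_pos: [0.5417, -0.005, 0.316]
ee_rot: [3.141, -0.001, -2.902]
force: [-0.3, -0.2, -5.9]
width: 0.0293
```

```bash
python3 -c "
from h import *
go(541.7,-5.3,218,-166.3)"
```

```text
tcp [541.7  -5.  316. ] yaw -166.29 rp [ 1.7998e+02 -8.0000e-02] t 8.55 width 0.0293 F [-0.3 -0.2 -5.9]
offset cm [-0.01 -0.03  9.8 ] turn 0.01 | half-turn -179.99
```

Request:
send_rows(motion=[{"offset":[0,0,2.5],"turn":0},{"offset":[0,0,4],"turn":0},{"offset":[0,0,5],"turn":0},{"offset":[0,0,6],"turn":0},{"offset":[0,0,7],"turn":0},{"offset":[0,0,8],"turn":0},{"offset":[0,0,9],"turn":0},{"offset":[0,0,9.8],"turn":0}])

```text
t: 9.35
eef_pos: [0.5427, -0.0052, 0.2186]
ee_rot: [3.14, 0.001, -2.905]
force: [-6.5, 13.7, 4.4]
width: 0.0294
```

Request:
send_rows(motion=[{"offset":[0,0,0],"turn":0},{"offset":[0,0,0],"turn":0},{"offset":[0,0,0],"turn":0},{"offset":[0,0,0],"turn":0},{"offset":[0,0,-4],"turn":0},{"offset":[0,0,-8],"turn":0},{"offset":[0,0,-12],"turn":0},{"offset":[0,0,-13],"turn":0}], hand=0.2)

```text
t: 10.15
eef_pos: [0.5437, -0.006, 0.3539]
ee_rot: [-3.141, 0.008, -2.904]
force: [0.3, 0.9, 0.3]
width: 0.0528
```

```bash
python3 -c "
from h import *
P=cloud(grab_frame('top'))
for o in rings(P,.012,.06,60):print(o)
go(445.5,-277.8,350,-166.3)"
```

```text
(array([227., 124.]), np.int32(609), array([758.4, 168.4]), 51.2, array([763.7, 166.8,  25.2]))
(array([350., 125.]), np.int32(71), array([ 773. , -161.2]), 19.3, array([ 769.9, -161.2,   15.4]))
(array([174., 149.]), np.int32(83), array([692.4, 299.1]), 45.6, array([698.1, 307.6,  17.4]))
(array([328., 209.]), np.int32(245), array([ 551.9, -101.4]), 35.2, array([ 542. , -104.3,   29.7]))
(array([292., 216.]), np.int32(294), array([533.8,  -9.2]), 36.3, array([522.6, -10.9,  29.7]))
(array([397., 249.]), np.int32(700), array([ 446.3, -277.9]), 38.3, array([ 445.1, -275.3,   22.1]))
(array([219., 279.]), np.int32(95), array([365.8, 173.1]), 22.0, array([360.1, 170.2,  18.7]))
(array([284., 402.]), np.int32(1788), array([35.5, -2.8]), 109.9, array([75.6,  1.8, 15.7]))
tcp [543.5  -6.  353.5] yaw -166.38 rp [-179.98    0.43] t 10.2 width 0.0528 F [0.9 1.2 2.2]
offset cm [ 15.93 -24.11   0.24] turn -0.08 | half-turn 179.92
```

Request:
send_rows(motion=[{"offset":[2.7,-4,0],"turn":0},{"offset":[5.4,-8,0],"turn":0},{"offset":[8.1,-12.1,0],"turn":0},{"offset":[10.8,-16.1,0],"turn":0},{"offset":[13.5,-20.1,0],"turn":0},{"offset":[15.9,-24.1,0],"turn":0},{"offset":[15.9,-24.1,0],"turn":0},{"offset":[15.9,-24.1,0],"turn":0}])

```text
t: 11.0
eef_pos: [0.4438, -0.2786, 0.3477]
ee_rot: [3.141, -0.001, -2.907]
force: [-0.3, 0.2, 0.5]
width: 0.0522
```

```bash
python3 -c "
from h import *
P=cloud(grab_frame('wrist'))
for o in rings(P,.012,.048,100):print(o)
for o in rings(P,.033,.048,60):print(o)
go(445.8,-277.8,205,-166.3)"
```

```text
(array([277., 190.]), np.int32(5855), array([ 445.4, -277.7]), 38.0, array([ 442.4, -278.6,   22.7]))
(array([139., 196.]), np.int32(707), array([ 480.1, -395.1]), 16.8, array([ 470.9, -386.6,   29.8]))
(array([278., 195.]), np.int32(782), array([ 445.4, -277.8]), 15.6, array([ 445. , -277.9,   36.6]))
(array([135., 200.]), np.int32(307), array([ 479.6, -394.8]), 16.7, array([ 471.8, -385.5,   41.4]))
tcp [ 444.3 -277.7  347.9] yaw -166.48 rp [ 1.7997e+02 -5.0000e-02] t 11.05 width 0.0523 F [ 0.3 -0.  -0.5]
offset cm [-0.16 -0.05 14.29] turn -0.18 | half-turn 179.82
```

The pole's T-bar would be under the gripper body at this yaw, so I'll turn the tool about 80° first.

Request:
send_rows(motion=[{"offset":[-0.16,-0.05,0],"turn":-8.5},{"offset":[-0.16,-0.05,0],"turn":-17},{"offset":[-0.16,-0.05,0],"turn":-25.5},{"offset":[-0.16,-0.05,0],"turn":-34},{"offset":[-0.16,-0.05,0],"turn":-42.5},{"offset":[-0.16,-0.05,0],"turn":-51},{"offset":[-0.16,-0.05,0],"turn":-59.5},{"offset":[-0.16,-0.05,0],"turn":-68}])

```text
t: 11.85
eef_pos: [0.447, -0.276, 0.3484]
ee_rot: [3.141, 0.0, -1.709]
force: [-0.4, 0.3, 0.5]
width: 0.0527
```

Request:
send_rows(motion=[{"offset":[0,0,0],"turn":-8},{"offset":[0,0,0],"turn":-12},{"offset":[0,0,0],"turn":-12},{"offset":[0,0,0],"turn":-12}])

```text
t: 12.25
eef_pos: [0.4468, -0.2766, 0.3485]
ee_rot: [3.141, 0.0, -1.508]
force: [-0.0, 1.0, -0.6]
width: 0.0526
```

```bash
python3 -c "
from h import *
P=cloud(grab_frame('wrist'))
for o in rings(P,.033,.048,60):print(o)
go(445.6,-277.8,205,-86.3)"
```

```text
(array([250.,  47.]), np.int32(82), array([ 472.2, -386.6]), 8.1, array([ 471.8, -385. ,   40.9]))
(array([277., 193.]), np.int32(788), array([ 445.4, -277.5]), 15.5, array([ 445.6, -277.9,   36.6]))
tcp [ 446.7 -276.7  348.5] yaw -86.43 rp [1.7999e+02 1.0000e-02] t 12.3 width 0.0528 F [ 0.2 -1.   0.3]
offset cm [ 0.1   0.11 14.35] turn -0.13 | half-turn 179.87
```

Request:
send_rows(motion=[{"offset":[0.1,0.12,5],"turn":0},{"offset":[0.1,0.12,9],"turn":0},{"offset":[0.1,0.12,12],"turn":0},{"offset":[0.1,0.12,14.3],"turn":0},{"offset":[0.1,0.12,14.3],"turn":0},{"offset":[0.1,0.12,14.3],"turn":0}])

```text
t: 12.9
eef_pos: [0.4456, -0.2785, 0.2059]
ee_rot: [3.141, -0.0, -1.508]
force: [0.1, 0.0, -0.1]
width: 0.0526
```

Request:
send_rows(motion=[{"offset":[0,0,0],"turn":0},{"offset":[0,0,0],"turn":0},{"offset":[0,0,0],"turn":0},{"offset":[0,0,0],"turn":0},{"offset":[0,0,0],"turn":0},{"offset":[0,0,-3],"turn":0},{"offset":[0,0,-7],"turn":0},{"offset":[0,0,-11.5],"turn":0}], hand=-0.6)

```text
t: 13.7
eef_pos: [0.4439, -0.2781, 0.32]
ee_rot: [3.137, 0.002, -1.509]
force: [1.1, 0.1, -8.0]
width: 0.0293
```

```bash
python3 -c "
from h import *
go(518.9,86.7,320,-86.3)"
```

```text
tcp [ 443.9 -278.1  320. ] yaw -86.44 rp [1.7974e+02 1.3000e-01] t 13.7 width 0.0293 F [ 1.1  0.1 -8. ]
offset cm [-35.94  -9.75   0.04] turn -0.14 | half-turn 179.86
```

Request:
send_rows(motion=[{"offset":[-4.5,-1.2,0],"turn":0},{"offset":[-9,-2.4,0],"turn":0},{"offset":[-13.6,-3.7,0],"turn":0},{"offset":[-18.2,-4.9,0],"turn":0},{"offset":[-22.8,-6.2,0],"turn":0},{"offset":[-27.4,-7.4,0],"turn":0},{"offset":[-32,-8.7,0],"turn":0},{"offset":[-35.9,-9.7,0],"turn":0}])

```text
t: 14.5
eef_pos: [0.5188, 0.0881, 0.3198]
ee_rot: [3.14, 0.0, -1.508]
force: [1.1, -0.6, -7.2]
width: 0.0293
```

Request:
send_rows(motion=[{"offset":[0,0,0],"turn":0},{"offset":[0,0,0],"turn":0}])

```text
t: 14.7
eef_pos: [0.5186, 0.0868, 0.3194]
ee_rot: [3.139, -0.001, -1.506]
force: [-0.6, -0.4, -8.2]
width: 0.0287
```

```bash
python3 -c "
from h import *
go(518.9,86.7,218,-86.3)"
```

```text
tcp [518.6  86.8 319.4] yaw -86.3 rp [ 1.7983e+02 -3.0000e-02] t 14.7 width 0.0287 F [-0.6 -0.4 -8.2]
offset cm [ 0.   -0.06 10.14] turn 0.0 | half-turn -180.0
```

Request:
send_rows(motion=[{"offset":[0,0,2.5],"turn":0},{"offset":[0,0,4],"turn":0},{"offset":[0,0,5],"turn":0},{"offset":[0,0,6],"turn":0},{"offset":[0,0,7],"turn":0},{"offset":[0,0,8],"turn":0},{"offset":[0,0,9],"turn":0},{"offset":[0,0,10.1],"turn":0}])

```text
t: 15.5
eef_pos: [0.5195, 0.0858, 0.219]
ee_rot: [-3.141, 0.0, -1.508]
force: [-0.9, 0.7, -6.5]
width: 0.0295
```

Request:
send_rows(motion=[{"offset":[0,0,0],"turn":0},{"offset":[0,0,0],"turn":0},{"offset":[0,0,0],"turn":0},{"offset":[0,0,0],"turn":0},{"offset":[0,0,-4],"turn":0},{"offset":[0,0,-8],"turn":0},{"offset":[0,0,-12],"turn":0},{"offset":[0,0,-13],"turn":0}], hand=0.0)

```text
t: 16.3
eef_pos: [0.5205, 0.0862, 0.3552]
ee_rot: [-3.133, 0.003, -1.507]
force: [0.4, 0.7, -0.8]
width: 0.0442
```

```bash
python3 -c "
from h import *
f=grab_frame('top');P=cloud(f);hsv=cv2.cvtColor(f['frame'],cv2.COLOR_BGR2HSV)
for o in rings(P,.012,.06,60):print(o)
for u,v in [(125,193),(140,240),(172,243)]:
    w=hsv[v-24:v+24,u-24:u+24];b=(w[...,2]<45);q=P[v-24:v+24,u-24:u+24][b];q=q[q[:,2]>.01];print('  black',len(q),np.round(q.mean(0)*1000,1))
go(435,281,350,-166.3)"
```

```text
(array([230., 114.]), np.int32(144), array([789.3, 160.9]), 28.7, array([791.7, 155.8,  24.6]))
(array([276., 128.]), np.int32(196), array([758.6,  36.9]), 30.4, array([757.8,  36. ,  17.6]))
(array([333., 123.]), np.int32(261), array([ 772.7, -113.4]), 67.0, array([ 774.3, -116. ,   15.2]))
(array([326., 201.]), np.int32(662), array([565.4, -96.7]), 39.8, array([560.6, -96.7,  30.1]))
(array([290., 209.]), np.int32(666), array([541.9,  -7. ]), 38.9, array([539.5,  -5.5,  30.2]))
(array([174., 253.]), np.int32(86), array([426.6, 289.4]), 17.2, array([423.1, 288.5,  19.4]))
(array([219., 279.]), np.int32(99), array([365.7, 173.1]), 21.9, array([360.3, 170.1,  19.4]))
(array([174., 290.]), np.int32(125), array([323.9, 300.6]), 43.9, array([331.1, 277.3,  18.6]))
(array([284., 401.]), np.int32(1794), array([34.2, -0.5]), 110.0, array([76. ,  3.6, 15.5]))
  black 52 [475.7 205.4 592.8]
  black 159 [418.  177.8 582.1]
  black 52 [418.2 246.6 182.3]
tcp [520.4  86.1 354.8] yaw -86.35 rp [-1.7955e+02  1.6000e-01] t 16.35 width 0.0439 F [ 0.4 -0.2  1.2]
offset cm [-19.99   7.28   0.48] turn 79.95 | half-turn -100.05
```

Request:
send_rows(motion=[{"offset":[-4,-0.6,-2],"turn":8.5},{"offset":[-8,-1.2,-4],"turn":17},{"offset":[-12,-1.8,-6.5],"turn":25.5},{"offset":[-16,-2.4,-6.5],"turn":34},{"offset":[-20,-3,-6.5],"turn":42.5},{"offset":[-24,-3.6,-6.5],"turn":51},{"offset":[-25.7,-3.6,-6.5],"turn":59.5},{"offset":[-25.7,-3.6,-6.5],"turn":68}])

```text
t: 17.15
eef_pos: [0.5388, 0.3472, 0.4128]
ee_rot: [-3.141, -0.002, -2.699]
force: [0.6, 0.3, -0.7]
width: 0.0438
```

Request:
send_rows(motion=[{"offset":[0,0,0],"turn":8},{"offset":[0,0,0],"turn":12},{"offset":[0,0,0],"turn":12},{"offset":[0,0,0],"turn":12}])

```text
t: 17.55
eef_pos: [0.5391, 0.3445, 0.4141]
ee_rot: [-3.141, -0.001, -2.902]
force: [0.1, 0.1, 0.2]
width: 0.0438
```

```bash
python3 - <<'E'
from h import *
f=grab_frame('wrist');save('w3',f);P=cloud(f);np.savez('w3.npz',**{k:np.array(v) for k,v in f.items()})
go(540,345,420,-166.3)
hsv=cv2.cvtColor(f['frame'],cv2.COLOR_BGR2HSV)
for o in rings(P,.0165,.03,60):print(o)
f=grab_frame('top');P=cloud(f)
print('top')
for o in rings(P,.012,.06,60):print(o)
E
```

```text
tcp [539.1 344.5 414.3] yaw -166.27 rp [-1.7999e+02 -2.0000e-02] t 17.6 width 0.0438 F [ 0.9 -0.7 -0.3]
offset cm [-0.1   0.03 -0.57] turn 0.03 | half-turn -179.97
(array([250.,  43.]), np.int32(615), array([423.8, 289.7]), 14.7, array([423.9, 289.9,  20.4]))
(array([48., 92.]), np.int32(833), array([518.9,  87.7]), 38.0, array([509.9, 117.4,  26.3]))
(array([339.,  71.]), np.int32(589), array([427.3, 378.3]), 15.2, array([427.5, 378. ,  20.4]))
(array([213., 211.]), np.int32(777), array([616.1, 287.3]), 61.8, array([585.3, 292.4,  18.4]))
(array([400., 204.]), np.int32(457), array([539.2, 477.5]), 14.8, array([538.6, 476.4,  20.4]))
top
(array([226., 129.]), np.int32(824), array([752.6, 166.9]), 54.3, array([750.4, 166.1,  24.8]))
(array([276., 128.]), np.int32(196), array([758.7,  36.6]), 30.0, array([758.4,  36. ,  17.7]))
(array([332., 123.]), np.int32(259), array([ 776.4, -113.4]), 66.6, array([ 774.2, -113.3,   15.4]))
(array([178., 171.]), np.int32(305), array([637.2, 289.6]), 77.8, array([637.5, 291.7,  17.4]))
(array([326., 201.]), np.int32(659), array([ 563.1, -100.1]), 39.6, array([560.5, -96.6,  29.9]))
(array([290., 209.]), np.int32(665), array([544.3,  -7.7]), 40.6, array([539.8,  -5.6,  30.2]))
(array([105., 207.]), np.int32(85), array([541.3, 470.7]), 19.7, array([538.3, 474.1,  18.9]))
(array([254., 217.]), np.int32(668), array([520.6,  87. ]), 39.7, array([517. ,  84.6,  30.2]))
(array([173., 250.]), np.int32(109), array([435.7, 293.9]), 26.4, array([427.9, 290.9,  18.7]))
(array([140., 250.]), np.int32(85), array([428. , 377.6]), 14.7, array([428.6, 376. ,  20.3]))
(array([219., 279.]), np.int32(98), array([367.2, 174.2]), 23.7, array([360.1, 170.2,  19. ]))
(array([176., 290.]), np.int32(118), array([327.6, 287.9]), 31.2, array([333.2, 275.6,  18.5]))
(array([284., 401.]), np.int32(1727), array([34.1, -1.7]), 111.2, array([75.9,  1.6, 15.4]))
```

View pics/w3.png

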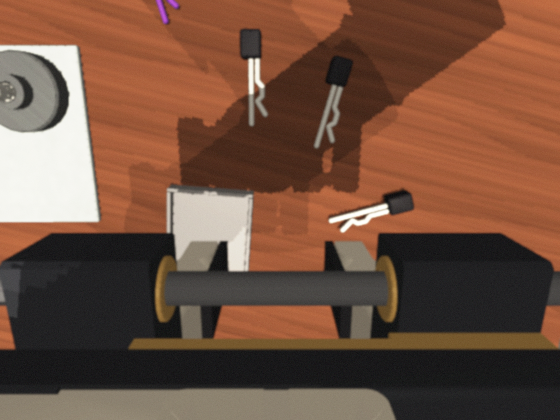

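The wrist view shows clip C block at (250,43) with its tip at (252,125), clip B block at (340,70) and clip A block at (400,203). Clip A was knocked and its leg now points about -y. All three have black blocks and steel wires.

```bash
cat >> h.py <<'E'
def clips(f,boxes,zd=0):
    """block centre, yaw(deg) from leg-tip (farthest wire point) for each seed px"""
    P=cloud(f)*1000;m=((P[...,2]>5)&(P[...,2]<27)).astype(np.uint8)
    n,l,st,c=cv2.connectedComponentsWithStats(m);o=[]
    for u,v in boxes:
        k=l[v-3:v+4,u-3:u+4].max();q=P[l==k];b=q[q[:,2]>17.5]
        (bc,sz,a)=cv2.minAreaRect(b[:,:2].astype(np.float32));bc=np.array(bc)
        w=q[(q[:,2]<14)&(np.hypot(*(q[:,:2]-bc).T)<90)]
        d=np.hypot(*(w[:,:2]-bc).T);t=w[d>d.max()-5][:,:2].mean(0);e=t-bc
        o.append((bc,np.degrees(np.arctan2(e[1],e[0])),d.max()))
        print('clip',np.round(bc,1),'size',np.round(sz,1),'rect ang',round(a,1),'leg yaw',round(o[-1][1],1),'tip at',np.round(t,1),round(d.max(),1),'npx',st[k,4])
    return o
def settle(n=4):
    for _ in range(n-1): grab_frame('wrist')
E
python3 - <<'E'
from h import *
f=dict(np.load('w3.npz'))
clips(f,[(250,43),(339,71),(400,204)])
E
```

```text
clip [424.1 289.7] size [25.4 19.8] rect ang 14.6 leg yaw 13.4 tip at [496.  306.8] 76.4 npx 1313
clip [427.5 378.3] size [19.9 26.2] rect ang 87.7 leg yaw -1.7 tip at [501.6 376.1] 76.9 npx 1262
clip [538.9 477.5] size [19.8 26.1] rect ang 30.3 leg yaw -60.7 tip at [575.2 412.9] 76.6 npx 1089
```

```bash
python3 -c "
from h import *
go(424,289.7,280,-166)"
```

```text
tcp [539.1 344.5 414.4] yaw -166.29 rp [-1.7999e+02 -2.0000e-02] t 17.65 width 0.0438 F [ 0.3  0.1 -0.2]
offset cm [12.48 -2.59 13.44] turn -0.29 | half-turn 179.71
```

Request:
send_rows(motion=[{"offset":[3.5,-0.7,3.4],"turn":-0.3},{"offset":[7,-1.4,6.8],"turn":-0.3},{"offset":[10.5,-2.1,10.2],"turn":-0.3},{"offset":[12.5,-2.6,13.4],"turn":-0.3},{"offset":[12.5,-2.6,13.4],"turn":-0.3},{"offset":[12.5,-2.6,13.4],"turn":-0.3}])

```text
t: 18.25
eef_pos: [0.4238, 0.29, 0.2808]
ee_rot: [-3.141, 0.0, -2.897]
force: [0.5, 0.0, 1.5]
width: 0.0437
```

```bash
python3 - <<'E'
from h import *
f=grab_frame('wrist');P=cloud(f)*1000
m=((P[...,2]>17.5)&(P[...,2]<27)).astype(np.uint8)
n,l,st,c=cv2.connectedComponentsWithStats(m)
for i in range(1,n):
    if st[i,4]>150: q=P[l==i];print(np.round(c[i]),st[i,4],cv2.minAreaRect(q[:,:2].astype(np.float32)))
go(424,289.7,182,-166)
E
```

```text
[115.  64.] 1403 ((357.7307434082031, 169.97955322265625), (26.099077224731445, 20.0042724609375), 29.977327346801758)
[286.  70.] 1372 ((335.55224609375, 272.8740539550781), (20.028352737426758, 25.78668212890625), 22.713153839111328)
[277. 209.] 1044 ((423.33245849609375, 289.63958740234375), (26.060039520263672, 19.75808334350586), 13.698148727416992)
[401. 229.] 156 ((415.72735595703125, 377.1603698730469), (5.5426177978515625, 19.922021865844727), 14.666799545288086)
[  6. 246.] 215 ((492.3406982421875, 113.0847396850586), (17.3858585357666, 2.9432647228240967), 45.50165557861328)
tcp [424.4 290.6 281.5] yaw -166.01 rp [1.7997e+02 8.0000e-02] t 18.3 width 0.044 F [0.5 0.2 0.7]
offset cm [ 0.07 -0.08  9.95] turn -0.01 | half-turn 179.99
```

Request:
send_rows(motion=[{"offset":[0.1,-0.1,4],"turn":0},{"offset":[0.1,-0.1,7.5],"turn":0},{"offset":[0.1,-0.1,9.9],"turn":0},{"offset":[0.1,-0.1,9.9],"turn":0},{"offset":[0.1,-0.1,9.9],"turn":0}])

```text
t: 18.8
eef_pos: [0.424, 0.2896, 0.182]
ee_rot: [3.141, 0.001, -2.898]
force: [0.3, 0.8, 0.3]
width: 0.0438
```

Request:
send_rows(motion=[{"offset":[0,0,0],"turn":0},{"offset":[0,0,0],"turn":0},{"offset":[0,0,0],"turn":0},{"offset":[0,0,0],"turn":0},{"offset":[0,0,0],"turn":0}], hand=-0.8, squeeze=30)

```text
t: 19.3
eef_pos: [0.4232, 0.2889, 0.1823]
ee_rot: [3.141, 0.001, -2.898]
force: [-0.4, 0.1, 4.8]
width: 0.02
```

```bash
python3 - <<'E'
from h import *
settle(4)
go(424,270,300,-166.3)
E
```

```text
tcp [423.2 288.9 182.3] yaw -166.07 rp [1.7997e+02 5.0000e-02] t 19.45 width 0.0202 F [-1.7  0.5  6.9]
offset cm [  0.37  -1.85 -11.77] turn 0.23 | half-turn -179.77
```

```bash
python3 - <<'E'
from h import *
go(429.5,64.9,235,-166.3)
E
```

```text
tcp [423.2 288.9 182.3] yaw -166.07 rp [1.7997e+02 5.0000e-02] t 19.45 width 0.0202 F [-1.7  0.5  6.9]
offset cm [  4.78 -21.89  -5.29] turn 0.23 | half-turn -179.77
```

Request:
send_rows(motion=[{"offset":[0,0,-5],"turn":0},{"offset":[0.3,-1,-9],"turn":0.2},{"offset":[1.5,-5.8,-10],"turn":0.2},{"offset":[2.6,-10.5,-10],"turn":0.2},{"offset":[3.8,-15.2,-10],"turn":0.2},{"offset":[4.8,-19.5,-10],"turn":0.2},{"offset":[4.8,-21.9,-7],"turn":0.2},{"offset":[4.8,-21.9,-5.3],"turn":0.2}])

```text
t: 20.25
eef_pos: [0.4284, 0.0619, 0.2338]
ee_rot: [3.141, -0.0, -2.906]
force: [-0.2, 0.9, 0.3]
width: 0.0195
```

Request:
send_rows(motion=[{"offset":[0,0,0],"turn":0},{"offset":[0,0,0],"turn":0}])

```text
t: 20.45
eef_pos: [0.4293, 0.0647, 0.2349]
ee_rot: [-3.141, -0.001, -2.902]
force: [0.5, 0.6, -0.1]
width: 0.0198
```

```bash
python3 - <<'E'
from h import *
settle(3)
f=grab_frame('wrist');save('w4',f);np.savez('w4.npz',**{k:np.array(v) for k,v in f.items()})
go(429.5,64.9,222.3,-166.3)
E
```

```text
tcp [429.5  65.3 235.5] yaw -166.22 rp [1.7998e+02 9.0000e-02] t 20.6 width 0.0196 F [ 0.8 -0.5 -0.5]
offset cm [ 0.01 -0.04  1.32] turn 0.08 | half-turn -179.92
```

View pics/w4.png

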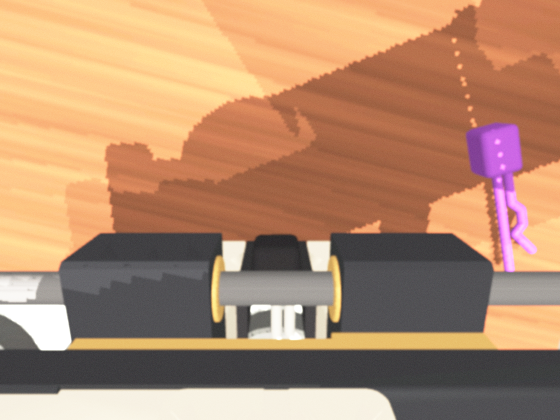

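The view shows the gripped block at (277,250) and the legs through the gap at columns 265–295, rows 305–340. I'll check the cloud in that gap for where the leg is relative to the post.

```bash
cat >> h.py <<'E'
A=np.radians(13.7);U=np.array([np.cos(A),np.sin(A)]);V=np.array([-np.sin(A),np.cos(A)])
def gap(f,post,rows=(300,342),cols=(235,325)):
    P=cloud(f)*1000;q=P[rows[0]:rows[1],cols[0]:cols[1]]
    a=(q[...,:2]-np.array(post))@U;b=(q[...,:2]-np.array(post))@V;return a,b,q[...,2]
E
python3 - <<'E'
from h import *
f=dict(np.load('w4.npz'))
a,b,z=gap(f,(518.9,86.7))
for r in range(0,42,4):
    print(300+r,' '.join(f'{a[r,c]:.0f}/{b[r,c]:.0f}/{z[r,c]:.0f}' for c in range(12,78,5)))
cv2.imwrite('pics/w4c.png',cv2.resize(f['frame'][230:345,200:360],None,fx=5,fy=5,interpolation=cv2.INTER_CUBIC))
E
```

```text
300 -119/-7/141 -119/-6/141 -119/-5/142 -119/-4/141 -119/-3/142 -119/-2/142 -119/-1/141 -119/0/141 -119/2/141 -119/3/141 -119/4/142 -119/5/142 -119/6/141 -119/7/142
304 -118/-7/141 -118/-6/141 -118/-5/141 -118/-4/141 -118/-3/141 -118/-2/141 -117/-1/140 -118/0/141 -118/2/142 -117/3/140 -118/4/141 -118/5/141 -118/6/141 -118/7/141
308 -93/-11/102 -38/-16/9 -38/-12/9 -38/-9/9 -38/-6/9 -72/-3/66 -72/-0/66 -38/3/9 -72/4/67 -72/7/66 -37/13/8 -88/9/93 -95/10/104 -95/11/104
312 -92/-11/101 -34/-16/8 -36/-12/10 -36/-9/11 -37/-6/12 -71/-3/67 -71/-0/67 -37/3/13 -70/4/66 -70/7/66 -35/13/9 -86/9/93 -93/10/105 -93/11/104
316 -90/-11/102 -34/-15/12 -36/-12/15 -36/-9/15 -37/-6/17 -68/-3/66 -68/-0/66 -38/3/18 -68/4/67 -68/7/66 -36/12/15 -85/9/93 -92/10/104 -91/12/104
320 -89/-11/102 -35/-15/18 -37/-12/20 -37/-9/20 -37/-6/21 -66/-3/66 -66/-0/67 -37/3/21 -66/4/66 -65/7/65 -35/12/18 -84/9/94 -90/10/104 -91/11/105
324 -88/-11/103 -35/-15/22 -36/-12/23 -36/-9/24 -37/-6/25 -63/-3/65 -64/-0/66 -37/3/24 -64/4/66 -64/7/66 -36/12/24 -34/15/21 -89/10/104 -88/12/104
328 -86/-11/103 -35/-15/26 -36/-12/27 -36/-9/28 -37/-6/28 -62/-3/67 -62/-0/66 -37/3/28 -63/4/67 -61/7/65 -37/12/28 -35/15/26 -87/10/104 -87/12/104
332 -85/-11/104 -34/-14/29 -36/-11/31 -35/-9/30 -35/-6/30 -59/-3/66 -61/-0/68 -35/3/30 -60/4/66 -60/7/66 -35/11/30 -34/14/29 -86/10/104 -85/12/103
336 -84/-11/104 -32/-14/30 -33/-11/31 -33/-9/30 -33/-6/31 -57/-3/66 -58/-0/67 -33/3/31 -58/4/66 -57/7/66 -57/9/65 -33/14/30 -84/10/105 -83/12/103
340 -115/-7/150 -115/-6/150 -115/-5/150 -115/-4/150 -115/-3/150 -115/-2/150 -114/-1/149 -115/0/150 -115/1/151 -115/2/151 -115/3/150 -115/4/151 -115/5/150 -115/6/150
```

View pics/w4c.png

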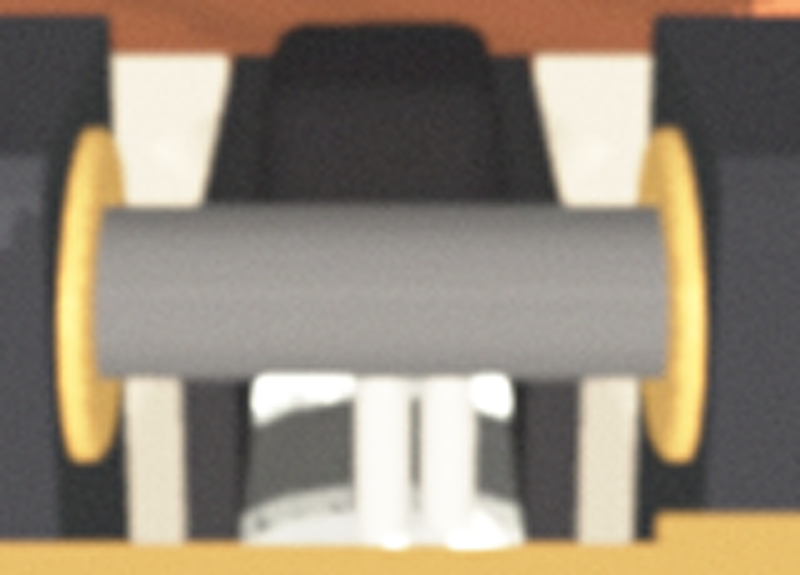

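```bash
cat >> h.py <<'E'
def leg(f,post,zl):
    a,b,z=gap(f,post);out=[]
    m=abs(z-zl)<6
    for r in range(8,38):
        i=np.where(m[r])[0]
        if len(i)<6: continue
        g=np.split(i,np.where(np.diff(i)>1)[0]+1)
        g=[x for x in g if len(x)>=6]
        if g: x=g[0];out.append((a[r,x].mean(),(b[r,x[0]]+b[r,x[-1]])/2,b[r,x[-1]]-b[r,x[0]],z[r,x].max()))
    o=np.array(out);print('leg lateral med',np.round(np.median(o,0),2),'slope',np.polyfit(o[:,0],o[:,1],1)[0].round(3),len(o))
E
python3 - <<'E'
from h import *
f=dict(np.load('w4.npz'));leg(f,(518.9,86.7),65)
# re-measure posts from earlier w2 by upper-tip edges: lateral extents
g=dict(np.load('w2.npz'));P=cloud(g)*1000
for p in [(563.8,-97),(541.6,-5.3),(518.9,86.7)]:
    d=(P[...,:2]-np.array(p));m=(np.hypot(d[...,0],d[...,1])<14)&(P[...,2]>69)&(P[...,2]<80)
    c=P[m];cc,r=cv2.minEnclosingCircle(c[:,:2].astype(np.float32));print(np.round(cc,2),round(r,2),m.sum(),np.round(np.percentile(c[:,:2]@V,[2,98]).mean()-np.array(p)@V,2))
E
```

```text
leg lateral med [-64.37  -0.68   4.62  66.92] slope 0.003 30
[563.89 -97.39] 6.05 232 -0.41
[541.78  -5.09] 5.97 234 -0.08
[519.28  86.08] 6.37 237 -0.6
```

Request:
send_rows(motion=[{"offset":[0,0.02,1.3],"turn":0},{"offset":[0,0.02,1.3],"turn":0},{"offset":[0,0.02,1.3],"turn":0},{"offset":[-0.5,0.02,1.3],"turn":0},{"offset":[-0.8,0.02,1.3],"turn":0},{"offset":[-1.1,0.02,1.3],"turn":0},{"offset":[-1.4,0.02,1.3],"turn":0},{"offset":[-1.6,0.02,1.3],"turn":0}])

```text
t: 21.4
eef_pos: [0.445, 0.0686, 0.2217]
ee_rot: [3.142, 0.0, -2.902]
force: [0.7, -0.0, 0.4]
width: 0.0199
```

```bash
python3 - <<'E'
from h import *
settle(3)
f=grab_frame('wrist');leg(f,(518.9,86.7),52)
go(477.1,76.5,222.3,-166.3)
E
```

```text
leg lateral med [-48.85  -1.16   4.62  53.  ] slope 0.001 30
tcp [444.7  68.6 221.6] yaw -166.3 rp [-1.8e+02 -1.0e-02] t 21.55 width 0.0199 F [ 0.4  0.4 -0.3]
offset cm [-3.33  0.   -0.07] turn 0.0 | half-turn -180.0
```

Request:
send_rows(motion=[{"offset":[-0.5,0.03,-0.05],"turn":0},{"offset":[-1,0.03,-0.05],"turn":0},{"offset":[-1.5,0.03,-0.05],"turn":0},{"offset":[-2,0.03,-0.05],"turn":0},{"offset":[-2.5,0.03,-0.05],"turn":0},{"offset":[-3,0.03,-0.05],"turn":0},{"offset":[-3.35,0.03,-0.05],"turn":0},{"offset":[-3.35,0.03,-0.05],"turn":0}])

```text
t: 22.35
eef_pos: [0.4779, 0.0772, 0.2222]
ee_rot: [3.141, 0.001, -2.902]
force: [-0.4, 2.1, -0.2]
width: 0.0197
```

```bash
python3 - <<'E'
from h import *
settle(3)
f=grab_frame('wrist');save('w5',f)
P=cloud(f)*1000;go(477.1,76.5,222.3,-166.3)
q=P[236:262,262:292].reshape(-1,3);q=q[abs(q[:,2]-61)<6];a=(q[:,:2]-np.array((518.9,86.7)))@U;print('block a',np.percentile(a,[1,50,99]),np.median(q[:,2]),len(q))
E
```

```text
tcp [477.5  77.1 222.3] yaw -166.28 rp [1.7998e+02 6.0000e-02] t 22.5 width 0.0196 F [ 0.   1.6 -1.3]
offset cm [ 0.05 -0.05  0.  ] turn 0.02 | half-turn -179.98
block a [-55.0892576  -52.72566336 -48.72140914] 59.9986193908304 551
```

Request:
send_rows(motion=[{"offset":[0,0,0],"turn":0},{"offset":[0,0,0],"turn":0},{"offset":[0,0,0],"turn":0},{"offset":[0,0,-3],"turn":0},{"offset":[0,0,-7],"turn":0},{"offset":[0,0,-11.5],"turn":0},{"offset":[0,0,-15],"turn":0},{"offset":[0,0,-15],"turn":0}], hand=-0.1)

```text
t: 23.3
eef_pos: [0.4783, 0.0771, 0.3776]
ee_rot: [3.14, 0.009, -2.902]
force: [0.8, -0.2, -0.6]
width: 0.0395
```

```bash
python3 - <<'E'
from h import *
f=grab_frame('wrist');save('w6',f);P=cloud(f)*1000;np.savez('w6.npz',**{k:np.array(v) for k,v in f.items()})
d=P[...,:2]-np.array((518.9,86.7));a=d@U;b=d@V
m=(a>-62)&(a<-25)&(abs(b)<16)&(P[...,2]>40)&(P[...,2]<70)
print('block a',np.percentile(a[m],[1,99]).round(1),'b',np.percentile(b[m],[1,99]).round(1),'z',np.percentile(P[m][:,2],[5,50,95]).round(1))
go(427.5,378.3,340,178)
v,u=np.where(m);print(u.mean(),v.mean());u,v=int(u.mean()),int(v.mean())
cv2.imwrite('pics/w6c.png',cv2.resize(f['frame'][max(0,v-60):v+80,max(0,u-90):u+90],None,fx=4,fy=4,interpolation=cv2.INTER_CUBIC))
E
```

```text
block a [-55.6 -25.6] b [-11.4   7.8] z [46.5 50.5 53.3]
tcp [477.5  76.9 374.9] yaw -166.28 rp [179.92   0.31] t 23.35 width 0.0396 F [-0.3  0.4 -0.4]
offset cm [-2.27 30.46  3.55] turn 15.72 | half-turn -164.28
274.46215139442234 184.52058432934928
```

View pics/w6c.png

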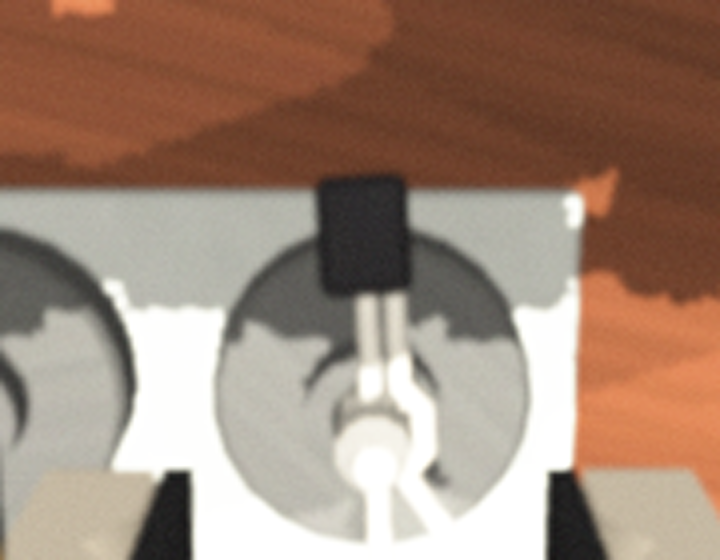

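Crop: the clip block sits at (363,235) behind the post, with the straight leg through the post and the bent leg closed round it. Clip C is home on post 3. Next is clip B.

Request:
send_rows(motion=[{"offset":[-0.3,4.4,0.5],"turn":3},{"offset":[-0.7,8.8,1],"turn":6},{"offset":[-1,13.2,1.5],"turn":9},{"offset":[-1.4,17.6,2],"turn":12},{"offset":[-1.7,22,2.5],"turn":15},{"offset":[-2,26.4,3],"turn":15.7},{"offset":[-2.3,30.5,3.5],"turn":15.7},{"offset":[-2.3,30.5,3.5],"turn":15.7}])

```text
t: 24.15
eef_pos: [0.4262, 0.3823, 0.3349]
ee_rot: [-3.14, -0.001, 3.11]
force: [-0.5, -0.1, -0.5]
width: 0.0392
```

```bash
cat >> h.py <<'E'
def blocks(f):
    P=cloud(f)*1000;m=((P[...,2]>17.5)&(P[...,2]<27)).astype(np.uint8)
    n,l,st,c=cv2.connectedComponentsWithStats(m)
    for i in range(1,n):
        if st[i,4]>150: q=P[l==i];print(np.round(c[i]),st[i,4],cv2.minAreaRect(q[:,:2].astype(np.float32)),np.round(f['frame'][l==i].mean(0)))
E
python3 - <<'E'
from h import *
f=grab_frame('wrist')
settle(3);go(427.5,378.3,182,178)
blocks(f)
E
```

```text
tcp [426.8 378.3 335.9] yaw 178.04 rp [-1.7988e+02 -7.0000e-02] t 24.3 width 0.0396 F [-0.4  0.1 -0.5]
offset cm [-0.09  0.04 15.39] turn 0.04 | half-turn -179.96
[131.  80.] 902 ((335.5989990234375, 273.08831787109375), (20.06931495666504, 25.890396118164062), 23.28216552734375) [251. 252. 158.]
[  8. 116.] 578 ((357.8682556152344, 170.33804321289062), (25.635465621948242, 20.554487228393555), 29.327253341674805) [246. 148. 240.]
[274. 193.] 720 ((427.17938232421875, 378.3524169921875), (19.138010025024414, 25.639650344848633), 88.62883758544922) [46. 47. 52.]
```

Request:
send_rows(motion=[{"offset":[-0.05,0,5],"turn":0},{"offset":[-0.05,0,10],"turn":0},{"offset":[-0.05,0,13.5],"turn":0},{"offset":[-0.05,0,15.35],"turn":0},{"offset":[-0.05,0,15.35],"turn":0},{"offset":[-0.05,0,15.35],"turn":0}])

```text
t: 24.9
eef_pos: [0.4281, 0.3778, 0.1842]
ee_rot: [-3.141, -0.0, 3.106]
force: [0.1, 1.1, 0.6]
width: 0.0395
```

Request:
send_rows(motion=[{"offset":[0,0,0],"turn":0},{"offset":[0,0,0],"turn":0},{"offset":[0,0,0],"turn":0},{"offset":[0,0,0],"turn":0},{"offset":[0,0,0],"turn":0}], hand=-0.8)

```text
t: 25.4
eef_pos: [0.4278, 0.3789, 0.1848]
ee_rot: [3.14, 0.001, 3.107]
force: [-0.1, -0.8, 6.7]
width: 0.0198
```

```bash
python3 - <<'E'
from h import *
settle(4)
go(*(np.array((541.7,-5.3))-92*U),236,-166.3)
E
```

```text
tcp [427.8 378.9 184.8] yaw 178.04 rp [1.7993e+02 5.0000e-02] t 25.55 width 0.0197 F [-2.  -1.2  6.5]
offset cm [ -3.84 -40.48  -5.17] turn -15.66 | half-turn 164.34
```

Request:
send_rows(motion=[{"offset":[0,0,-5],"turn":0},{"offset":[-0.2,-1,-9.8],"turn":-2},{"offset":[-0.6,-5.8,-11],"turn":-5},{"offset":[-1,-10.6,-11],"turn":-8},{"offset":[-1.5,-15.4,-11],"turn":-11},{"offset":[-2,-20.2,-11],"turn":-13},{"offset":[-2.4,-25,-11],"turn":-15.6},{"offset":[-2.8,-29.6,-11],"turn":-15.6}])

```text
t: 26.35
eef_pos: [0.4448, 0.0799, 0.2941]
ee_rot: [3.141, 0.001, -2.902]
force: [1.4, -0.3, -0.0]
width: 0.0195
```

```bash
python3 - <<'E'
from h import *
go(*(np.array((541.7,-5.3))-92*U),237,-166.3)
E
```

```text
tcp [444.8  79.9 294.1] yaw -166.27 rp [1.7998e+02 5.0000e-02] t 26.35 width 0.0195 F [ 1.4 -0.3 -0. ]
offset cm [  1.82 -10.57   5.7 ] turn 0.03 | half-turn -179.97
```

Request:
send_rows(motion=[{"offset":[0.8,-4.5,0],"turn":0},{"offset":[1.6,-9,0],"turn":0},{"offset":[1.8,-10.57,0],"turn":0},{"offset":[1.8,-10.57,3.5],"turn":0},{"offset":[1.8,-10.57,5.7],"turn":0},{"offset":[1.8,-10.57,5.7],"turn":0},{"offset":[1.8,-10.57,5.7],"turn":0}])

```text
t: 27.05
eef_pos: [0.4529, -0.0251, 0.2371]
ee_rot: [-3.141, -0.001, -2.903]
force: [-0.5, -0.7, -0.2]
width: 0.0196
```

```bash
python3 - <<'E'
from h import *
settle(4)
f=grab_frame('wrist');p=np.array((541.7,-5.3));leg(f,p,65)
go(*(p-43*U),224.8,-166.3)
E
```

```text
leg lateral med [-61.15   0.62   4.21  66.75] slope 0.005 30
tcp [453.2 -24.9 237.8] yaw -166.35 rp [1.7999e+02 1.2000e-01] t 27.25 width 0.0194 F [1.  0.  0.4]
offset cm [-4.76 -0.19  1.31] turn -0.05 | half-turn 179.95
```

Request:
send_rows(motion=[{"offset":[0,-0.15,1.3],"turn":0},{"offset":[0,-0.15,1.3],"turn":0},{"offset":[0,-0.15,1.3],"turn":0},{"offset":[-0.5,-0.15,1.3],"turn":0},{"offset":[-0.8,-0.15,1.3],"turn":0},{"offset":[-1.1,-0.15,1.3],"turn":0},{"offset":[-1.4,-0.15,1.3],"turn":0},{"offset":[-1.6,-0.15,1.3],"turn":0}])

```text
t: 28.05
eef_pos: [0.469, -0.0228, 0.2237]
ee_rot: [-3.142, 0.0, -2.904]
force: [0.1, -1.1, -0.1]
width: 0.02
```

```bash
python3 - <<'E'
from h import *
settle(3)
f=grab_frame('wrist');p=np.array((541.7,-5.3));leg(f,p,52)
go(*(p-42.4*U),224.8,-166.3)
E
```

```text
leg lateral med [-45.92  -1.2    4.22  52.55] slope -0.001 30
tcp [468.7 -22.9 223.6] yaw -166.39 rp [ 1.8e+02 -1.0e-02] t 28.2 width 0.0197 F [0.  0.4 0.5]
offset cm [-3.27 -0.01 -0.12] turn -0.09 | half-turn 179.91
```

Request:
send_rows(motion=[{"offset":[-0.5,0.03,-0.08],"turn":0},{"offset":[-1,0.03,-0.08],"turn":0},{"offset":[-1.5,0.03,-0.08],"turn":0},{"offset":[-2,0.03,-0.08],"turn":0},{"offset":[-2.5,0.03,-0.08],"turn":0},{"offset":[-3,0.03,-0.08],"turn":0},{"offset":[-3.3,0.03,-0.08],"turn":0},{"offset":[-3.3,0.03,-0.08],"turn":0}])

```text
t: 29.0
eef_pos: [0.5013, -0.0146, 0.2245]
ee_rot: [3.142, 0.001, -2.904]
force: [-0.7, 2.5, -0.5]
width: 0.0198
```

```bash
python3 - <<'E'
from h import *
settle(3)
f=grab_frame('wrist');p=np.array((541.7,-5.3))
P=cloud(f)*1000;go(*(p-42.4*U),224.8,-166.3)
q=P[236:262,262:292].reshape(-1,3);q=q[abs(q[:,2]-61)<6];a=(q[:,:2]-p)@U;print('block a',np.percentile(a,[1,50,99]),np.median(q[:,2]),len(q))
E
```

```text
tcp [500.9 -14.7 224.6] yaw -166.38 rp [1.8e+02 6.0e-02] t 29.15 width 0.0197 F [ 0.3  2.2 -0.7]
offset cm [ 0.06 -0.05 -0.02] turn -0.08 | half-turn 179.92
block a [-55.95158789 -52.37774644 -47.13119105] 60.021929823505516 703
```

Request:
send_rows(motion=[{"offset":[0,0,0],"turn":0},{"offset":[0,0,0],"turn":0},{"offset":[0,0,0],"turn":0},{"offset":[0,0,-3],"turn":0},{"offset":[0,0,-7],"turn":0},{"offset":[0,0,-11.5],"turn":0},{"offset":[0,0,-15],"turn":0},{"offset":[0,0,-15],"turn":0}], hand=-0.1)

```text
t: 29.95
eef_pos: [0.5018, -0.0148, 0.3799]
ee_rot: [-3.141, 0.009, -2.903]
force: [0.3, -0.1, 0.1]
width: 0.0392
```

```bash
python3 - <<'E'
from h import *
f=grab_frame('wrist');save('w7',f);P=cloud(f)*1000
p=np.array((541.7,-5.3));d=P[...,:2]-p;a=d@U;b=d@V
m=(a>-62)&(a<-28)&(abs(b)<16)&(P[...,2]>40)&(P[...,2]<70)
print('block a',np.percentile(a[m],[1,99]).round(1),'b',np.percentile(b[m],[1,99]).round(1),'z',np.percentile(P[m][:,2],[5,50,95]).round(1))
go(538.9,477.5,340,-60.5)
m=(a>10)&(a<40)&(abs(b)<25)&(P[...,2]>42)&(P[...,2]<60);print('ahead of post',m.sum(),np.percentile(a[m],[50,99]),np.percentile(b[m],[5,50,95]))
E
```

```text
block a [-56.2 -28.6] b [-12.1   7.6] z [46.7 50.6 53.3]
tcp [501.  -14.9 377.2] yaw -166.38 rp [179.98   0.32] t 30.0 width 0.0397 F [-0.3  0.1 -1.3]
offset cm [-15.25  46.96   3.82] turn -105.88 | half-turn 74.12
ahead of post 230 [17.33112737 30.49897901] [-6.46324403  3.37805141 15.69544273]
```

Request:
send_rows(motion=[{"offset":[-1.4,4.5,0.5],"turn":-8.5},{"offset":[-2.8,9,1],"turn":-17},{"offset":[-4.3,13.5,1.5],"turn":-25.5},{"offset":[-5.8,18,2],"turn":-34},{"offset":[-7.3,22.5,2.5],"turn":-42.5},{"offset":[-8.8,27,3],"turn":-51},{"offset":[-10.3,31.5,3],"turn":-59.5},{"offset":[-11.7,36,3],"turn":-68}])

```text
t: 30.8
eef_pos: [0.5292, 0.3642, 0.3429]
ee_rot: [3.14, -0.002, -1.711]
force: [1.1, 0.3, 0.7]
width: 0.0395
```

```bash
python3 - <<'E'
from h import *
f=grab_frame('top');P=cloud(f)*1000
m=((P[...,2]>11)&(P[...,2]<30)).astype(np.uint8);n,l,st,c=cv2.connectedComponentsWithStats(m)
for i in range(1,n):
    if 25<st[i,4]<200 and c[i][0]<240: print(np.round(c[i]),st[i,4],np.round(np.median(P[l==i],0)),np.round(f['frame'][l==i].mean(0)))
go(538.9,477.5,345,-60.5)
E
```

```text
[208. 260.] 31 [407. 202.  12.] [138.  61. 129.]
[218. 277.] 127 [363. 172.  18.] [138.  58. 123.]
[174. 291.] 142 [331. 279.  18.] [138. 151.  34.]
tcp [529.9 370.2 342.5] yaw -97.33 rp [-1.7997e+02 -2.0000e-02] t 30.85 width 0.0397 F [4.4 6.2 2.6]
offset cm [-10.76   0.48  -0.25] turn -36.83 | half-turn 143.17
```

Request:
send_rows(motion=[{"offset":[-3,0.1,0],"turn":-8.5},{"offset":[-6,0.2,0],"turn":-17},{"offset":[-9,0.4,0],"turn":-25.5},{"offset":[-10.8,0.5,0],"turn":-33},{"offset":[-10.8,0.5,0],"turn":-36.8},{"offset":[-10.8,0.5,0],"turn":-36.8},{"offset":[-10.8,0.5,0],"turn":-36.8}])

```text
t: 31.55
eef_pos: [0.5403, 0.4698, 0.3434]
ee_rot: [3.14, -0.001, -1.077]
force: [-0.1, -0.8, -0.2]
width: 0.0396
```

```bash
python3 - <<'E'
from h import *
f=grab_frame('wrist');save('w8',f)
settle(3);go(538.9,477.5,183,-60.5)
blocks(f)
E
```

```text
tcp [540.5 469.6 344.3] yaw -61.69 rp [ 1.7998e+02 -1.0000e-02] t 31.7 width 0.0394 F [-0.7 -0.3  0.4]
offset cm [-0.77 -0.24 16.13] turn -1.19 | half-turn 178.81
[271. 200.] 671 ((539.5175170898438, 478.07843017578125), (19.475505828857422, 25.670040130615234), 28.487564086914062) [43. 44. 50.]
```

Request:
send_rows(motion=[{"offset":[-0.8,-0.29,5],"turn":-1},{"offset":[-0.8,-0.29,10],"turn":-1},{"offset":[-0.8,-0.29,14],"turn":-1},{"offset":[-0.8,-0.29,16.1],"turn":-1},{"offset":[-0.8,-0.29,16.1],"turn":-1},{"offset":[-0.8,-0.29,16.1],"turn":-1}])

```text
t: 32.3
eef_pos: [0.5393, 0.4783, 0.1833]
ee_rot: [3.141, -0.0, -1.058]
force: [0.1, 0.4, 0.2]
width: 0.0392
```

Request:
send_rows(motion=[{"offset":[0,0,0],"turn":0},{"offset":[0,0,0],"turn":0},{"offset":[0,0,0],"turn":0},{"offset":[0,0,0],"turn":0},{"offset":[0,0,0],"turn":0}], hand=-0.8)

```text
t: 32.8
eef_pos: [0.5392, 0.4786, 0.1841]
ee_rot: [-3.141, 0.0, -1.057]
force: [-1.1, -1.3, 4.1]
width: 0.0198
```

```bash
python3 - <<'E'
from h import *
settle(4)
go(*(np.array((563.8,-97.2))-92*U),300,13.7)
E
```

```text
tcp [539.3 478.6 184.1] yaw -60.58 rp [-1.7996e+02  1.0000e-02] t 32.95 width 0.0196 F [-0.9 -0.1  5.3]
offset cm [ 48.87  35.   -11.62] turn -74.28 | half-turn 105.72
```

Request:
send_rows(motion=[{"offset":[0,0,-5],"turn":0},{"offset":[0.5,0.4,-9.8],"turn":0},{"offset":[4,2.9,-12.5],"turn":-8},{"offset":[7.9,5.7,-12.5],"turn":-16},{"offset":[11.8,8.5,-12.5],"turn":-24},{"offset":[15.7,11.3,-12.5],"turn":-32},{"offset":[19.6,14.1,-12.5],"turn":-40},{"offset":[23.5,16.9,-12.5],"turn":-48}])

```text
t: 33.75
eef_pos: [0.5067, 0.189, 0.3083]
ee_rot: [-3.141, 0.0, -0.214]
force: [1.4, 0.1, 0.5]
width: 0.0196
```

```bash
python3 - <<'E'
from h import *
go(*(np.array((563.8,-97.2))-92*U),300,13.7)
E
```

```text
tcp [506.7 189.  308.3] yaw -12.25 rp [-179.99    0.  ] t 33.75 width 0.0196 F [1.4 0.1 0.5]
offset cm [ 3.38 30.78  0.83] turn -25.95 | half-turn 154.05
```

Request:
send_rows(motion=[{"offset":[0.5,4.6,0.2],"turn":-4},{"offset":[1,9.2,0.4],"turn":-8},{"offset":[1.5,13.8,0.6],"turn":-12},{"offset":[2,18.4,0.8],"turn":-17},{"offset":[2.5,23,0.8],"turn":-22},{"offset":[3,27.6,0.8],"turn":-26},{"offset":[3.4,30.8,0.8],"turn":-26},{"offset":[3.4,30.8,2],"turn":-26}])

```text
t: 34.55
eef_pos: [0.4731, -0.12, 0.2893]
ee_rot: [3.141, -0.002, 0.231]
force: [-0.5, -0.1, -1.3]
width: 0.0197
```

```bash
python3 - <<'E'
from h import *
settle(3)
f=grab_frame('wrist');save('w9',f);np.savez('w9.npz',**{k:np.array(v) for k,v in f.items()})
P=cloud(f)*1000
p=np.array((563.8,-97.2));go(*(p-92*U),237,13.7)
d=P[...,:2]-p;m=(np.hypot(*np.moveaxis(d,-1,0))<14)&(P[...,2]>60)&(P[...,2]<80)
q=P[m];print('post',m.sum(),cv2.minEnclosingCircle(q[q[:,2]>69][:,:2].astype(np.float32)),cv2.minEnclosingCircle(q[:,:2].astype(np.float32)))
# leg: z ~ TCP-174
zt=get_state()['eef_pos'][2]*1000-174
m=abs(P[...,2]-zt)<7; m&=(d@U>-70)&(d@U<0)&(abs(d@V)<30)
q=P[m];a=(q[:,:2]-p)@U;b=(q[:,:2]-p)@V;print('legs z',zt,m.sum())
for lo in range(-70,0,5):
    k=(a>=lo)&(a<lo+5)
    if k.sum()>5: print(lo,k.sum(),np.round(np.percentile(b[k],[2,50,98]),1),np.round(q[k][:,2].max(),1))
v,u=np.where(m);print(u.min(),u.max(),v.min(),v.max())
E
```

```text
tcp [ 473.  -117.2  287.7] yaw 13.35 rp [-1.7998e+02  1.0000e-01] t 34.7 width 0.0197 F [-0.2  0.9  0.3]
offset cm [0.1  0.21 5.07] turn -0.35 | half-turn 179.65
post 835 ((563.5239868164062, -97.08145141601562), 6.07797908782959) ((563.6476440429688, -97.04204559326172), 8.153796195983887)
legs z 113.67331137782423 2902
-70 265 [-2.   3.9  8.7] 117.4
-65 290 [-2.1  3.9  9.3] 117.9
-60 315 [-2.1  6.8 13. ] 117.7
-55 282 [-2.1  8.7 13.4] 117.4
-50 315 [-2.1  7.  13.1] 117.8
-45 334 [-2.1  4.8 10.6] 117.3
-40 326 [-2.2  6.6 12.5] 117.8
-35 344 [-2.2  9.6 15.6] 117.5
-30 221 [-2.2  1.  15.8] 117.3
-25 168 [-2.2  0.2  2.6] 117.4
-20 42 [-1.9  0.2  2.1] 116.5
235 281 87 214
```

Request:
send_rows(motion=[{"offset":[0,0,3],"turn":-0.3},{"offset":[0,0,5],"turn":-0.3},{"offset":[0,0,6.35],"turn":-0.3},{"offset":[0,0,6.35],"turn":-0.3},{"offset":[0,0,6.35],"turn":-0.3}])

```text
t: 35.2
eef_pos: [0.4739, -0.1163, 0.2253]
ee_rot: [3.141, 0.0, 0.241]
force: [-0.2, 0.8, 0.3]
width: 0.0199
```

```bash
cat >> h.py <<'E'
def front(f,p,dz=174):
    P=cloud(f)*1000;d=P[...,:2]-p
    m=(np.hypot(*np.moveaxis(d,-1,0))<14)&(P[...,2]>60)&(P[...,2]<80);q=P[m]
    for k in (q[q[:,2]>69],q):
        if len(k): c=np.array(cv2.minEnclosingCircle(k[:,:2].astype(np.float32))[0])-p;print('post a,b',np.round([c@U,c@V],2),len(k))
    zt=get_state()['eef_pos'][2]*1000-dz
    m=(abs(P[...,2]-zt)<6)&(d@U>-75)&(d@U<-8.5)&(abs(d@V)<20);q=P[m];a=(q[:,:2]-p)@U;b=(q[:,:2]-p)@V
    for lo in range(-75,-5,6):
        k=(a>=lo)&(a<lo+6)&(b<3.5)
        if k.sum()>5: print(lo,k.sum(),'b',np.round([*np.percentile(b[k],[2,98]),np.percentile(b[k],[2,98]).mean()],2),'z',np.round(np.percentile(q[k][:,2],95),1),'amax',round(a[k].max(),1))
E
python3 - <<'E'
from h import *
settle(3);p=np.array((563.6,-97.05))
f=grab_frame('wrist');save('w10',f);go(*(p-43.5*U),224.1,13.7);front(f,p)
E
```

```text
tcp [ 474.  -116.7  225.9] yaw 13.76 rp [ 1.7998e+02 -1.0000e-01] t 35.35 width 0.0196 F [-0.2 -0.9  0. ]
offset cm [4.82 0.22 0.19] turn 0.06 | half-turn -179.94
post a,b [-0.18  0.14] 925
post a,b [ 0.15 -0.16] 1757
-75 159 b [-1.33  3.46  1.07] z 55.6 amax -69.0
-69 159 b [-1.29  3.44  1.08] z 55.7 amax -63.0
-63 164 b [-1.26  3.43  1.09] z 55.9 amax -57.0
-57 171 b [-1.23  3.42  1.1 ] z 55.8 amax -51.0
-51 171 b [-1.19  3.4   1.1 ] z 55.8 amax -45.0
-45 173 b [-1.15  3.39  1.12] z 55.7 amax -39.0
-39 181 b [-1.12  3.38  1.13] z 55.8 amax -33.1
-33 180 b [-1.09  3.36  1.14] z 55.8 amax -27.2
-27 190 b [-1.06  3.36  1.15] z 55.9 amax -21.1
-21 151 b [-1.03  3.34  1.16] z 55.6 amax -15.4
-15 9 b [-11.59  -0.38  -5.98] z 46.6 amax -9.5
```

View pics/w10.png

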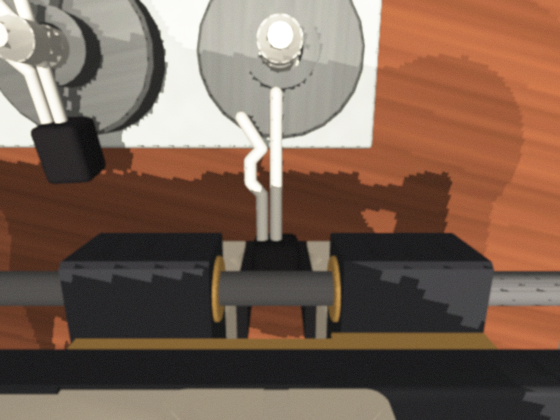

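The view shows the leg tip at (276,92) and post 1's top at (280,35). The leg is 1.1 mm off the post's axis, so I'll shift it and push in.

Request:
send_rows(motion=[{"offset":[0,0.13,0.22],"turn":0},{"offset":[0,0.13,0.22],"turn":0},{"offset":[0,0.13,0.22],"turn":0},{"offset":[0.5,0.13,0.22],"turn":0},{"offset":[0.8,0.13,0.22],"turn":0},{"offset":[1.1,0.13,0.22],"turn":0},{"offset":[1.4,0.13,0.22],"turn":0},{"offset":[1.6,0.13,0.22],"turn":0}])

```text
t: 36.15
eef_pos: [0.4896, -0.1145, 0.2227]
ee_rot: [3.142, 0.0, 0.239]
force: [1.0, -0.5, -1.0]
width: 0.0197
```

```bash
python3 - <<'E'
from h import *
settle(3);p=np.array((563.6,-97.05))
f=grab_frame('wrist');go(*(p-43.5*U),224.1,13.7);front(f,p)
E
```

```text
tcp [ 489.4 -114.6  222.7] yaw 13.71 rp [-1.8e+02  1.0e-02] t 36.3 width 0.0195 F [ 0.2 -0.5 -0.4]
offset cm [ 3.28  0.05 -0.14] turn 0.01 | half-turn -179.99
post a,b [ 0.12 -0.16] 899
post a,b [ 0.15 -0.13] 1649
-69 351 b [-18.82   3.07  -7.88] z 54.3 amax -63.2
-63 171 b [-3.01  3.49  0.24] z 52.4 amax -57.0
-57 186 b [-3.01  3.47  0.23] z 52.5 amax -51.0
-51 188 b [-2.98  3.44  0.23] z 52.5 amax -45.0
-45 174 b [-2.95  3.4   0.23] z 52.6 amax -39.0
-39 167 b [-2.92  1.71 -0.61] z 52.7 amax -33.1
-33 174 b [-2.9   1.68 -0.61] z 52.4 amax -27.0
-27 186 b [-2.86  3.3   0.22] z 52.4 amax -21.0
-21 192 b [-3.39  2.14 -0.62] z 52.5 amax -15.0
-15 493 b [-11.99   3.37  -4.31] z 52.2 amax -9.2
-9 65 b [-13.28   3.25  -5.02] z 51.9 amax -8.5
```

Request:
send_rows(motion=[{"offset":[0.5,-0.03,-0.05],"turn":0},{"offset":[1,-0.03,-0.05],"turn":0},{"offset":[1.5,-0.03,-0.05],"turn":0},{"offset":[2,-0.03,-0.05],"turn":0},{"offset":[2.5,-0.03,-0.05],"turn":0},{"offset":[3,-0.03,-0.05],"turn":0},{"offset":[3.35,-0.03,-0.05],"turn":0},{"offset":[3.35,-0.03,-0.05],"turn":0}])

```text
t: 37.1
eef_pos: [0.5226, -0.1063, 0.2234]
ee_rot: [3.141, -0.001, 0.24]
force: [-0.0, 0.2, -0.6]
width: 0.0198
```

```bash
python3 - <<'E'
from h import *
settle(3);p=np.array((563.6,-97.05))
f=grab_frame('wrist');save('w11',f);go(*(p-43.5*U),224.1,13.7)
E
```

```text
tcp [ 522.  -106.4  223.4] yaw 13.71 rp [ 1.7999e+02 -4.0000e-02] t 37.25 width 0.0194 F [ 1.   0.2 -1.2]
offset cm [-0.08  0.08 -0.07] turn 0.01 | half-turn -179.99
```

Request:
send_rows(motion=[{"offset":[0,0,0],"turn":0},{"offset":[0,0,0],"turn":0},{"offset":[0,0,0],"turn":0},{"offset":[0,0,-3],"turn":0},{"offset":[0,0,-7],"turn":0},{"offset":[0,0,-11.5],"turn":0},{"offset":[0,0,-16],"turn":0},{"offset":[0,0,-18],"turn":0}], hand=-0.1)

```text
t: 38.05
eef_pos: [0.5222, -0.1066, 0.408]
ee_rot: [3.14, -0.006, 0.24]
force: [0.2, -0.2, -0.2]
width: 0.0396
```

```bash
python3 - <<'E'
from h import *
settle(2)
f=grab_frame('wrist');save('w12',f);P=cloud(f)*1000
for p in [(563.6,-97.05),(541.7,-5.3),(518.9,86.5)]:
    d=P[...,:2]-np.array(p);a=d@U;b=d@V
    m=(a>-62)&(a<-30)&(abs(b)<16)&(P[...,2]>40)&(P[...,2]<70)
    if m.sum()<50: print('none');continue
    print(m.sum(),'block a',np.percentile(a[m],[1,99]).round(1),'b',np.percentile(b[m],[1,99]).round(1),'z',np.percentile(P[m][:,2],[5,50,95]).round(1))
f=grab_frame('top');P=cloud(f)*1000
q=P[206:258,432:485].reshape(-1,3);q=q[(q[:,2]>95)&(q[:,2]<140)];print('bar',len(q),cv2.minAreaRect(q[:,:2].astype(np.float32)),np.median(q[:,2]))
go(483,-396,400,-90)
E
```

```text
599 block a [-56.6 -30.2] b [-11.5   8.5] z [45.6 50.6 53.4]
637 block a [-56.  -30.3] b [-12.2   7.6] z [44.2 50.4 53.3]
694 block a [-55.6 -30.1] b [-12.    7.7] z [42.7 50.4 53.4]
bar 384 ((483.358642578125, -396.89703369140625), (30.592487335205078, 94.57471466064453), 1.725416898727417) 116.83934995091927
tcp [ 521.7 -106.4  404.9] yaw 13.71 rp [179.99  -0.2 ] t 38.2 width 0.0395 F [-0.3  1.1 -0.8]
offset cm [-10.63  27.22   0.46] turn 103.71 | half-turn -76.29
```

View pics/w12.png

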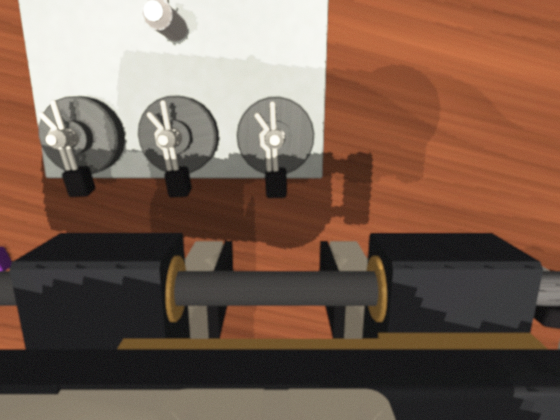

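All three clips are home: block rears are at -55.6 to -56.6 mm (nominal -56), with the legs through the posts at (55,138), (165,138) and (275,138). Now the pole.

Request:
send_rows(motion=[{"offset":[-1.6,4.2,-0.2],"turn":8.5},{"offset":[-3.2,8.4,-0.4],"turn":17},{"offset":[-4.8,12.5,-0.6],"turn":25.5},{"offset":[-6.4,16.6,-0.8],"turn":34},{"offset":[-8,20.7,-1],"turn":42.5},{"offset":[-9.6,24.8,-1],"turn":51},{"offset":[-10.6,27.2,-1],"turn":59.5},{"offset":[-10.6,27.2,-1],"turn":68}])

```text
t: 39.0
eef_pos: [0.4821, -0.3987, 0.4106]
ee_rot: [3.139, 0.003, -0.957]
force: [0.0, 0.5, -0.6]
width: 0.0398
```

Request:
send_rows(motion=[{"offset":[0,0,0],"turn":8.5},{"offset":[0,0,0],"turn":17},{"offset":[0,0,0],"turn":25.5},{"offset":[0,0,0],"turn":31},{"offset":[0,0,0],"turn":31},{"offset":[0,0,0],"turn":31}])

```text
t: 39.6
eef_pos: [0.4831, -0.3957, 0.412]
ee_rot: [3.14, 0.001, -1.486]
force: [-0.4, 0.5, -0.5]
width: 0.0394
```

```bash
python3 - <<'E'
from h import *
settle(2)
f=grab_frame('wrist');save('w13',f);P=cloud(f)*1000
m=(P[...,2]>112)&(P[...,2]<124)&(np.hypot(P[...,0]-483,P[...,1]+396)<80)
q=P[m][:,:2].astype(np.float32);print(m.sum(),cv2.minAreaRect(q),np.median(P[m][:,2]))
e=np.linalg.svd(q-q.mean(0),full_matrices=False)[2][0];print('axis',np.degrees(np.arctan2(e[1],e[0])))
v,u=np.where(m);print(u.min(),u.max(),v.min(),v.max())
m=(P[...,2]>40)&(P[...,2]<98)&(np.hypot(P[...,0]-483,P[...,1]+396)<40);print('tube',m.sum(),cv2.minEnclosingCircle(P[m][:,:2].astype(np.float32)))
(c,_,_)=cv2.minAreaRect(q);go(c[0],c[1],285,-85)
E
```

```text
2787 ((483.186767578125, -398.0623779296875), (17.960344314575195, 94.8933334350586), 5.386216163635254) 118.289612542261
axis 94.97732
264 287 133 253
tube 194 ((483.0615234375, -398.07635498046875), 17.209623336791992)
tcp [ 483.2 -395.7  412.6] yaw -85.16 rp [1.7995e+02 3.0000e-02] t 39.7 width 0.0395 F [-0.4 -0.1  0.3]
offset cm [2.400e-01 1.000e-02 1.276e+01] turn -0.16 | half-turn 179.84
```

Request:
send_rows(motion=[{"offset":[0.24,0.01,5],"turn":-0.2},{"offset":[0.24,0.01,9],"turn":-0.2},{"offset":[0.24,0.01,11.5],"turn":-0.2},{"offset":[0.24,0.01,13.1],"turn":-0.2},{"offset":[0.24,0.01,13.1],"turn":-0.2},{"offset":[0.24,0.01,13.1],"turn":-0.2}])

```text
t: 40.3
eef_pos: [0.4836, -0.3983, 0.2825]
ee_rot: [3.141, -0.0, -1.484]
force: [-0.3, 0.6, 0.3]
width: 0.0394
```

Request:
send_rows(motion=[{"offset":[0,0,0],"turn":0},{"offset":[0,0,0],"turn":0},{"offset":[0,0,0],"turn":0},{"offset":[0,0,0],"turn":0},{"offset":[0,0,0],"turn":0}], hand=-0.9, squeeze=55)

```text
t: 40.8
eef_pos: [0.4834, -0.3983, 0.2831]
ee_rot: [-3.141, -0.001, -1.485]
force: [-0.4, 0.0, 4.3]
width: 0.0175
```

```bash
python3 - <<'E'
from h import *
settle(3)
go(638.9,18.4,400,-76.3)
E
```

```text
tcp [ 483.5 -398.3  283.1] yaw -85.07 rp [-1.7996e+02 -5.0000e-02] t 40.9 width 0.0177 F [-1.   0.7  6.3]
offset cm [-40.17 -19.08 -11.71] turn -8.77 | half-turn 171.23
```

Request:
send_rows(motion=[{"offset":[0,0,-4],"turn":0},{"offset":[0,0,-8.5],"turn":0},{"offset":[-1,-0.4,-11.2],"turn":-1},{"offset":[-5.4,-2.4,-11.2],"turn":-2},{"offset":[-9.8,-4.3,-11.2],"turn":-3},{"offset":[-14.2,-6.3,-11.2],"turn":-4},{"offset":[-18.6,-8.2,-11.2],"turn":-5},{"offset":[-23,-10.1,-11.2],"turn":-6}])

```text
t: 41.7
eef_pos: [0.5643, -0.1584, 0.3937]
ee_rot: [3.141, 0.001, -1.38]
force: [0.6, -0.2, -1.4]
width: 0.0175
```

```bash
python3 - <<'E'
from h import *
go(650,90,395,-76.3)
E
```

```text
tcp [ 564.3 -158.4  393.7] yaw -79.06 rp [1.7996e+02 4.0000e-02] t 41.7 width 0.0175 F [ 0.6 -0.2 -1.4]
offset cm [-22.76 -13.13  -0.13] turn -2.76 | half-turn 177.24
```

Request:
send_rows(motion=[{"offset":[-4.2,-2.4,0],"turn":-1},{"offset":[-8.4,-4.8,0],"turn":-2},{"offset":[-12.6,-7.2,0],"turn":-2.8},{"offset":[-16.8,-9.6,0],"turn":-2.8},{"offset":[-20.5,-11.8,0],"turn":-2.8},{"offset":[-22.7,-13.1,0],"turn":-2.8},{"offset":[-22.7,-13.1,0],"turn":-2.8},{"offset":[-22.7,-13.1,0],"turn":-2.8}])

```text
t: 42.5
eef_pos: [0.6498, 0.0878, 0.3932]
ee_rot: [3.14, -0.0, -1.331]
force: [-0.5, -1.4, -2.5]
width: 0.0174
```

```bash
python3 - <<'E'
from h import *
settle(3)
f=grab_frame('wrist');save('w14',f);P=cloud(f)*1000;np.savez('w14.npz',**{k:np.array(v) for k,v in f.items()})
d=np.hypot(P[...,0]-638.5,P[...,1]-18.3)
for lo in (40,60,69):
    m=(d<25)&(P[...,2]>lo)&(P[...,2]<82);q=P[m]
    if len(q): print(lo,len(q),cv2.minEnclosingCircle(q[:,:2].astype(np.float32)),q[:,2].max())
s=get_state();T=s['eef_pos']*1000
# gripped bar & tube
m=(abs(P[...,2]-(T[2]-283.1+118))<6)&(np.hypot(P[...,0]-T[0],P[...,1]-T[1])<80);q=P[m][:,:2].astype(np.float32)
print('bar',len(q),cv2.minAreaRect(q))
zb=T[2]-283.1
m=(P[...,2]>zb+5)&(P[...,2]<zb+95)&(np.hypot(P[...,0]-T[0],P[...,1]-T[1])<30);q=P[m]
print('tube',len(q),cv2.minEnclosingCircle(q[:,:2].astype(np.float32)) if len(q) else 0)
go(638.5,18.3,385,-76.3)
E
```

```text
40 781 ((641.4298095703125, 18.703832626342773), 14.602405548095703) 75.60472050920042
60 701 ((638.7664184570312, 18.910207748413086), 11.981549263000488) 75.60472050920042
69 422 ((639.0208129882812, 18.800857543945312), 9.642927169799805) 75.60472050920042
bar 6508 ((652.2067260742188, 80.23648071289062), (81.77083587646484, 40.668724060058594), 89.00548553466797)
tube 354 ((650.224365234375, 80.20933532714844), 16.33633804321289)
tcp [649.6  86.3 394.1] yaw -76.35 rp [179.97  -0.  ] t 42.65 width 0.0171 F [-1.  -0.4 -2.3]
offset cm [6.34 2.69 0.92] turn -0.05 | half-turn 179.95
```

View pics/w14.png

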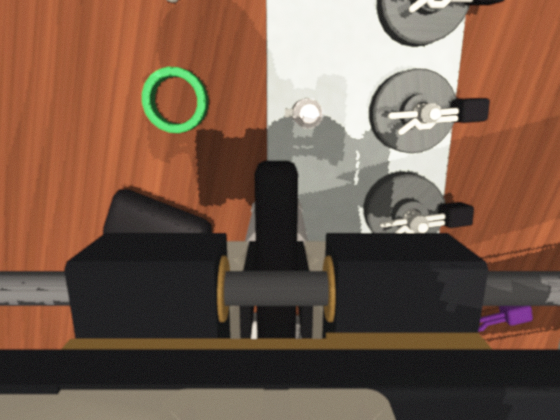

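The view shows the stub top at (308,112), giving (638.8,18.7), with the pole in hand and all three clipped weights visible. I'll move over the stub.

Request:
send_rows(motion=[{"offset":[3.2,1.3,0],"turn":0},{"offset":[6.26,2.65,0.5],"turn":0},{"offset":[6.26,2.65,1.5],"turn":0},{"offset":[6.26,2.65,1.9],"turn":0},{"offset":[6.26,2.65,1.9],"turn":0},{"offset":[6.26,2.65,1.9],"turn":0}])

```text
t: 43.25
eef_pos: [0.6392, 0.0205, 0.3755]
ee_rot: [-3.141, -0.0, -1.331]
force: [-0.3, 0.3, -2.7]
width: 0.0176
```

```bash
python3 - <<'E'
from h import *
settle(4)
go(638.6,19.2,340,-76.3)
f=grab_frame('scene');save('s2',f)
E
```

```text
tcp [639.2  20.8 375.6] yaw -76.24 rp [-179.97   -0.  ] t 43.4 width 0.0177 F [-0.4 -0.6 -2.8]
offset cm [0.14 0.1  3.56] turn 0.06 | half-turn -179.94
```

Request:
send_rows(motion=[{"offset":[0.14,0.1,0],"turn":0},{"offset":[0.14,0.1,1],"turn":0},{"offset":[0.14,0.1,1.6],"turn":0},{"offset":[0.14,0.1,2.1],"turn":0},{"offset":[0.14,0.1,2.6],"turn":0},{"offset":[0.14,0.1,2.9],"turn":0},{"offset":[0.14,0.1,2.9],"turn":0}])

```text
t: 44.15
eef_pos: [0.6384, 0.0186, 0.3457]
ee_rot: [3.141, -0.0, -1.331]
force: [-0.5, 0.5, -2.9]
width: 0.0175
```

```bash
python3 - <<'E'
from h import *
settle(2)
go(638.6,19.2,291,-76.3);print(get_state()['moment'])
E
```

```text
tcp [638.5  18.6 346.1] yaw -76.29 rp [ 1.7999e+02 -1.0000e-02] t 44.2 width 0.0177 F [ 0.4 -0.2 -2. ]
offset cm [-0.05 -0.03  5.51] turn 0.01 | half-turn -179.99
[-0.05287453  0.04612949  0.03887617]
```

Request:
send_rows(motion=[{"offset":[-0.03,0,0.8],"turn":0},{"offset":[-0.03,0,1.6],"turn":0},{"offset":[-0.03,0,2.3],"turn":0},{"offset":[-0.03,0,3],"turn":0},{"offset":[-0.03,0,3.6],"turn":0},{"offset":[-0.03,0,4.2],"turn":0},{"offset":[-0.03,0,4.7],"turn":0},{"offset":[-0.03,0,5.1],"turn":0}])

```text
t: 45.0
eef_pos: [0.6383, 0.019, 0.2946]
ee_rot: [3.141, 0.0, -1.332]
force: [2.8, 0.1, -2.3]
width: 0.0174
```

```bash
python3 - <<'E'
from h import *
settle(2)
go(638.6,19.2,291,-76.3);print(get_state()['moment'])
E
```

```text
tcp [638.1  18.8 293.9] yaw -76.3 rp [179.93   0.  ] t 45.05 width 0.0175 F [ 4.2 -0.1 -4.8]
offset cm [-0.02 -0.05  0.29] turn 0.0 | half-turn -180.0
[-0.19432432 -1.69448482  0.03183777]
```

Request:
send_rows(motion=[{"offset":[0,0,0.15],"turn":0},{"offset":[0,0,0.3],"turn":0},{"offset":[0,0,0.4],"turn":0},{"offset":[0,0,0.4],"turn":0}])

```text
t: 45.45
eef_pos: [0.6382, 0.0188, 0.2912]
ee_rot: [3.141, -0.0, -1.332]
force: [2.0, -1.2, -3.5]
width: 0.0175
```

```bash
python3 - <<'E'
from h import *
settle(2)
go(638.6,19.2,291,-76.3);print(get_state()['moment'])
E
```

```text
tcp [638.2  18.8 291.2] yaw -76.29 rp [179.98  -0.  ] t 45.5 width 0.0176 F [ 1.8 -1.5 -2.6]
offset cm [-0.03 -0.05  0.02] turn 0.01 | half-turn -179.99
[-0.44183943 -0.72431465 -0.00799112]
```

Request:
send_rows(motion=[{"offset":[0,0,0.1],"turn":0},{"offset":[0,0,0.2],"turn":0},{"offset":[0,0,0.25],"turn":0},{"offset":[0,0,0.25],"turn":0}])

```text
t: 45.9
eef_pos: [0.6385, 0.0187, 0.291]
ee_rot: [-3.14, -0.001, -1.331]
force: [-2.9, -0.9, 12.4]
width: 0.0172
```

```bash
python3 - <<'E'
from h import *
settle(2)
go(638.6,19.2,291,-76.3);print(get_state()['moment'])
f=grab_frame('scene');save('s3',f)
cv2.imwrite('pics/s3c.png',cv2.resize(f['frame'][150:290,190:340],None,fx=5,fy=4.2,interpolation=cv2.INTER_CUBIC))
E
```

```text
tcp [638.5  18.7 291.1] yaw -76.25 rp [-1.799e+02 -5.000e-02] t 45.95 width 0.0172 F [-3.  -1.3 11.9]
offset cm [-0.05 -0.02  0.01] turn 0.05 | half-turn -179.95
[-0.46076514  1.24604718 -0.03992142]
```

View pics/s3c.png

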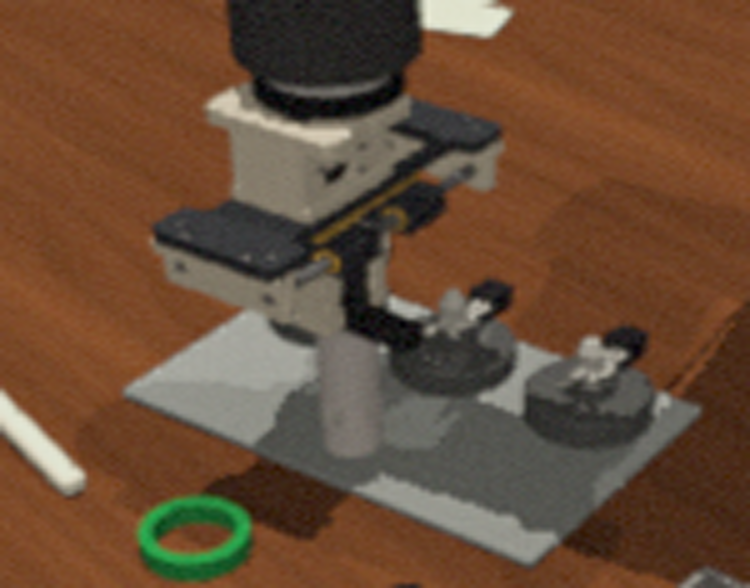

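The pole stopped at TCP z 291.1 with about 12 N upward, so it is seated on the plate. I'll release, retreat, and check the button.

Request:
send_rows(motion=[{"offset":[0,0,-0.2],"turn":0},{"offset":[0,0,-0.2],"turn":0},{"offset":[0,0,-0.2],"turn":0},{"offset":[0,0,-0.2],"turn":0},{"offset":[0,0,-4],"turn":0},{"offset":[0,0,-8.5],"turn":0},{"offset":[0,0,-13],"turn":0},{"offset":[0,0,-13],"turn":0}], hand=0.0)

```text
t: 46.8
eef_pos: [0.6396, 0.0189, 0.4261]
ee_rot: [-3.131, -0.001, -1.331]
force: [0.6, -0.3, -0.3]
width: 0.0439
```

```bash
python3 - <<'E'
from h import *
settle(2)
f=grab_frame('wrist');save('w15',f);P=cloud(f)*1000
m=(P[...,2]>118)&(P[...,2]<134)&(np.hypot(P[...,0]-638,P[...,1]-18)<70)
q=P[m][:,:2].astype(np.float32);print(len(q),cv2.minAreaRect(q),np.median(P[m][:,2]))
e=np.linalg.svd(q-q.mean(0),full_matrices=False)[2][0];print('axis',np.degrees(np.arctan2(e[1],e[0]))%180-90)
go(500,-250,420,-76.3)
E
```

```text
2743 ((637.781982421875, 18.459392547607422), (17.984689712524414, 94.66444396972656), 13.538371086120605) 126.31800149916683
axis 13.851616
tcp [638.3  19.  420. ] yaw -76.29 rp [-1.7985e+02  3.0000e-02] t 46.9 width 0.0439 F [ 0.6  0.3 -0.8]
offset cm [22.86 19.81 -0.07] turn 0.01 | half-turn -179.99
```

Request:
send_rows(motion=[{"offset":[-2.4,-4,0],"turn":0},{"offset":[-4.8,-8,0],"turn":0},{"offset":[-7,-12,0],"turn":0},{"offset":[-7,-12,4.5],"turn":0},{"offset":[-7,-12,9],"turn":0},{"offset":[-7,-12,13],"turn":0},{"offset":[-7,-12,15.5],"turn":0},{"offset":[-7,-12,15.5],"turn":0}])

```text
t: 47.7
eef_pos: [0.7363, 0.1149, 0.2566]
ee_rot: [3.131, -0.001, -1.332]
force: [-0.4, -1.1, -0.3]
width: 0.0437
```

```bash
python3 - <<'E'
from h import *
settle(2)
f=grab_frame('wrist');save('w16',f);P=cloud(f)*1000;np.savez('w16.npz',**{k:np.array(v) for k,v in f.items()})
p=np.array((638.3,18.7));d=P[...,:2]-p;a=d@U;b=d@V
m=(a>18.2)&(a<30)&(abs(b)<12)&(P[...,2]>25)&(P[...,2]<60);print('proud of tube',m.sum())
if m.sum(): print(np.percentile(a[m],[50,98]),np.percentile(b[m],[2,98]),np.percentile(P[m][:,2],[2,50,98]))
go(638,19,420,-76.3)
E
```

```text
proud of tube 38
[18.55393136 19.35133697] [-3.30477526  3.35831872] [37.17341055 38.57225095 40.4286032 ]
tcp [738.4 115.3 262.9] yaw -76.27 rp [ 1.7988e+02 -4.0000e-02] t 47.8 width 0.0436 F [0.6 0.3 0.9]
offset cm [  6.99  12.07 -15.68] turn 0.03 | half-turn -179.97
```

View pics/w16.png

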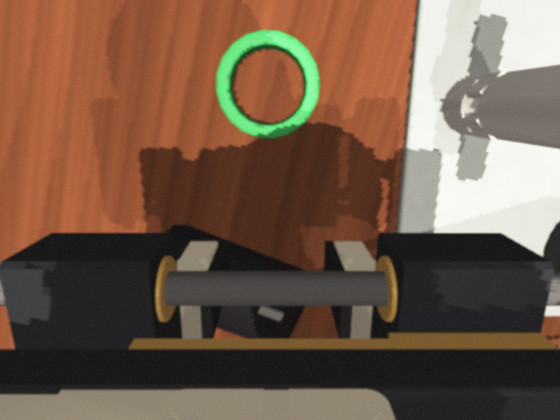

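The image shows the button at (470,105) in the window. In the cloud it stands about 18.5 mm from the axis, ±3.3 mm wide, at z 37–40, so it is out. I'll retreat for a last check.

Request:
send_rows(motion=[{"offset":[0,0,-5],"turn":0},{"offset":[0,0,-10],"turn":0},{"offset":[0,0,-15],"turn":0},{"offset":[0,0,-19],"turn":0},{"offset":[-4,2,-19],"turn":0},{"offset":[-8,4,-19],"turn":0},{"offset":[-12,6,-19],"turn":0},{"offset":[-12,6,-19],"turn":0}])

```text
t: 48.6
eef_pos: [0.6486, 0.2209, 0.4576]
ee_rot: [-3.137, 0.002, -1.327]
force: [-0.5, -1.0, 0.1]
width: 0.0439
```

```bash
python3 - <<'E'
from h import *
settle(2);go(638,19,420,-76.3)
f=grab_frame('top');save('t9',f);g=cv2.imread('pics/top0.png')
P=cloud(f)*1000
for p in [(563.6,-97.05),(541.7,-5.3),(518.9,86.5)]:
    d=P[...,:2]-np.array(p);a=d@U;b=d@V
    m=(a>-62)&(a<-28)&(abs(b)<16)&(P[...,2]>40)&(P[...,2]<70)
    print('clip block a',np.percentile(a[m],[2,98]).round(1) if m.sum() else None,m.sum())
    m=(np.hypot(a,b)<36)&(P[...,2]>20)&(P[...,2]<36);print('  disc z',np.median(P[m][:,2]).round(1))
for n,(u0,u1,v0,v1) in dict(tape=(258,292,112,143),marker=(300,362,112,134),mouse=(210,242,106,152)).items():
    print(n,'px diff',np.abs(f['frame'][v0:v1,u0:u1].astype(int)-g[v0:v1,u0:u1]).mean().round(1))
E
```

```text
tcp [649.9 219.6 457.4] yaw -76.08 rp [-1.7973e+02  8.0000e-02] t 48.65 width 0.0438 F [ 0.1 -0.6 -0.6]
offset cm [19.19  6.    3.69] turn 0.22 | half-turn -179.78
clip block a [-55.9 -28.7] 91
  disc z 29.9
clip block a [-55.4 -29.2] 86
  disc z 29.9
clip block a [-55. -30.] 87
  disc z 30.2
tape px diff 2.7
marker px diff 1.3
mouse px diff 7.5
```

View pics/t9.png

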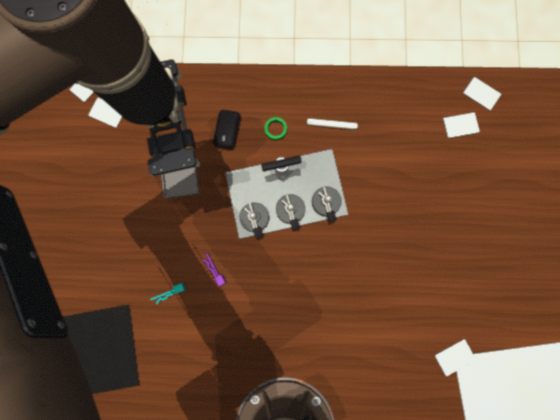

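The top view shows all three weights clipped at (254,215), (290,208) and (327,200), and the pole on the stub at (282,163). The mouse, tape and marker are where they were at the start, and the arm is clear.

```bash
python3 -c "
from station import *
print(job_done())"
```

```text
the job is handed in; nothing more can be done
None
```

The stand is set up and handed in at about 49 s of the 200 s allowed; `job_done()` reports no verdict. All three weights were on the desk, so all three clips were used and none was left over for the tray. One clip was knocked aside during the run, so I located it again before using it.

What my last checks showed:
- **Weights:** all three lie flat on the plate, with disc tops at 29.9 to 30.2 mm (nominal 30).
- **Clips:** each clip's straight leg is through its post. The rear faces of the blocks measured 55.0 to 56.6 mm behind the posts (nominal 56). The top camera read up to 1 mm less than the wrist camera.
- **Pole:** it went on last, with its bar top at 126 mm and its angle within 0.2° of the foot's. The button stands about 18.5 mm from the axis in the +x window, so it is out.
- **Bystanders:** the mouse, tape and marker appear unmoved. The mouse area changed slightly more between the first and last pictures, which I put down to the arm's shadow.

No check failed. The one disagreement was an offset of about 1 mm between the wrist camera and the tool position, which I corrected for on the last clip.

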